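Tare, load, weigh and register a jar carrier at a warehouse packing bench

ROBOT

A 6-joint arm with a two-finger parallel gripper is mounted at the origin on the work surface. World frame = base frame: x ahead of the robot, y to its left, z up, the work surface at z = 0. Lengths are in m, angles in rad, forces in N, time in s.
With the tool pointing down it reaches from about 0.375 to 0.925 m from the base axis. Payload 5.7 kg.
Tool frame: the origin (TCP) lies midway between the tips of the shut fingers; the grasp point (between the pads) lies 19 mm behind it; y points along the fingers, x is the direction in which the jaws open and shut, and the axes are right-handed (so a half turn about y gives the same grasp; the last joint's range is limited). The gripper opens to 88 mm and grips with 3 to 60 N. Pads are 20 mm wide; open, the fingers measure 115 mm over their backs; the gripper's body (75 mm by 178 mm) begins 61 mm behind the grasp point.
Start: joints at [1.075, 0.359, 1.51, -0, 1.272, -0.115], TCP at [0.223, 0.557, 0.223] pointing down, gripper open.
Joint ranges: [-2.97, 2.97], [-1.01, 2.36], [0.21, 2.38], [-0.96, 4.11], [0.2, 2.71], [-2.98, 2.98]. Speed limits (rad/s): [2.39, 2.39, 3.14, 3.14, 3.14, 3.14].

INTERFACE

Orientations are given as [roll, pitch, yaw] about the fixed x, y, z axes, in that order (R = Rz(yaw) Ry(pitch) Rx(roll)).
In Python, from cell import bot gives the robot as it stands. The module is installed in compiled form; this text tells all that it offers.
- The arm moves only by the shell command python3 -m handwheel 'ROWS' [FORCE]. ROWS is JSON, a list of rows, each a list of 5 numbers: the shift along the tool's x, y, z in m, then the turn about the tool's y in degrees, then the finger opening in m, from 0 to 0.0878. A call has 1 to 20 rows; each row is the pose to reach, as a shift and turn from the pose commanded when the call began, along the tool's axes at that moment; what a row does not reach only later rows make up. A row lasts 1/10 s, in which the tool goes at most 50 mm and 8.59 degrees, less where a joint would pass 70% of its speed; a pose out of reach is approached as far as the arm can. A call with a gripper value outside its range is refused whole. The fingers move at their own pace and stop on an object; FORCE is the grip in N (left out, the last holds). Time passes only in rows, so rows that repeat a pose let the fingers close. It gives the time, the measured TCP pose, the force and the opening at its end, in the units of the state.
- bot.state(): the state, without advancing time (a new reading comes with each control period).
- bot.snapshot(name): name is "side" or "top"; returns the picture (400x640x3 uint8, blue, green, red); there is no depth.
- bot.camera_info(name): a dict with "intrinsics" (3x3 intrinsics, pixels), "k1" (the pictures are not rectified: a ray, as slopes to the right and down, at radius r is drawn at 1 + k1 r^2 times it, then the intrinsics apply), "R" (3x3) and "t" (3): a world point X has camera coordinates R X + t. Camera axes: x right, y down, z forward; pixel columns grow to the right and rows downward; lengths in m; the calibration is good to about 2 mm. A picture is of the moment at which its call begins. camera_info takes no time and is no camera call.
- bot.hand_in(): hands the job in, once; it reports no verdict.
The state is a dict: "t": time; "q": joint angles; "joint_vel": joint speeds; "joint_efforts": joint torques, N m; "tcp_pos": TCP position; "eef_rot": TCP orientation; "contact_force": force on the tool from outside, world axes, zero at the start; "wrist_torque": the same for the moment, N m; "width": finger opening in m.
Only numpy, scipy, OpenCV 4.12 (cv2) and the standard library are available. Lean on these libraries where they do the work, as an engineer would, in place of code of your own. Each camera call takes 0.05 s, during which the arm holds its last target. There are 200 camera calls.

TASK

First take the empty weight: lift the empty red carrier by its sprung scale handle until it is well clear of the bench, hold it still there for two seconds, and set it down again. Then stand every seasoning jar that is on the bench upright in its own corner cell of the carrier, and lift the loaded carrier by the handle in the same way for the full weight. Then set it down at the steel registering corner and push it fully home so that two of its sides lie flush against both stops, with all the jars still standing in their cells and the other things on the bench left alone.

Things in the scene. Friction and masses are not known exactly. Their poses are not given: they have to be found in the camera images.
- carrier_mid (a point): Loose red jar carrier, 208 x 208 mm, 45 mm tall, 0.35 to 0.47 kg empty. The point is on its middle axis, 22.5 mm above its underside; z up, x and y square to its sides (outer faces 104 mm away). Thin walls 45 mm high form a square cell at each corner. A grey scale housing 36 (x) x 30 (y) mm stands in the middle, its top 120 mm above the underside, with the scale handle above it.
- scale_grip (a point): Centre of the black handle of the sprung hand scale built into the carrier: a bar 80 mm long (along the carrier's y), 20 mm wide (along its x), 22 mm tall, centre 170 mm above the carrier's underside when slack. Same axes as the carrier. It draws straight up out of the housing against a spring and cannot turn in it.
- scale (a joint): How far the scale handle is drawn up against its spring, in m: 0 slack, stop at 0.06. The spring is 250 N/m, so the empty carrier draws it out 0.011 to 0.016 and the loaded one (0.5 to 1 kg) 0.018 to 0.036 before it leaves the bench.
- corner: Fixed registering corner: two steel stop bars 30 mm high at right angles, beside a flat yellow-edged square. Origin: the inner corner where the stop faces meet, at bench level. One face runs along its y axis to y = +230 mm (the carrier goes on its -x side), the other along its x axis to x = -230 mm (carrier on its +y side). A carrier fully home has its middle at x = -104, y = +104 mm here.
- cell0 (a point): Middle of the floor of a corner cell of the carrier, 70 mm along and 70 mm across from the carrier's middle and 6 mm above its underside. The cell is 60 mm square inside, open at the top, walls 39 mm high above this floor. Holds one jar.
- cell1 (a point): Middle of the floor of a corner cell of the carrier, 70 mm along and 70 mm across from the carrier's middle and 6 mm above its underside. The cell is 60 mm square inside, open at the top, walls 39 mm high above this floor. Holds one jar.
- cell2 (a point): Middle of the floor of a corner cell of the carrier, 70 mm along and 70 mm across from the carrier's middle and 6 mm above its underside. The cell is 60 mm square inside, open at the top, walls 39 mm high above this floor. Holds one jar.
- cell3 (a point): Middle of the floor of a corner cell of the carrier, 70 mm along and 70 mm across from the carrier's middle and 6 mm above its underside. The cell is 60 mm square inside, open at the top, walls 39 mm high above this floor. Holds one jar.
- jar0_mid (a point): Straight round seasoning jar, 52 mm in diameter and 100 mm tall, 0.09 to 0.13 kg with its weight low down, red label and yellow cap, standing on the bench. The point is at its centre, 50 mm above its underside; z is its long axis, up. May be absent.
- jar1_mid (a point): Straight round seasoning jar, 52 mm in diameter and 100 mm tall, 0.09 to 0.13 kg with its weight low down, red label and yellow cap, standing on the bench. The point is at its centre, 50 mm above its underside; z is its long axis, up. May be absent.
- jar2_mid (a point): Straight round seasoning jar, 52 mm in diameter and 100 mm tall, 0.09 to 0.13 kg with its weight low down, red label and yellow cap, standing on the bench. The point is at its centre, 50 mm above its underside; z is its long axis, up. May be absent.
- jar3_mid (a point): Straight round seasoning jar, 52 mm in diameter and 100 mm tall, 0.09 to 0.13 kg with its weight low down, red label and yellow cap, standing on the bench. The point is at its centre, 50 mm above its underside; z is its long axis, up. May be absent.
- carton: Bystander: brown carton with a yellow band, 100 x 150 x 90 mm, origin under its centre.
- tape: Bystander: roll of tape lying flat, 100 mm across, 48 mm tall, origin under its centre.
- scanner: Bystander: black hand-held code scanner with a grey grip lying flat, 165 mm long, 62 mm wide, 36 mm tall, origin under its head.

How it is judged:
By the outcome, as a careful person would: the job done as asked, in the order asked, and still so for the second after the job is handed in, with the robot touching nothing.
Of jar0, jar1, jar2, jar3 only 2 to 4 are there at a start; the rules pass over those that are not, and their reading is None.
At some moment in a run one of jar0, jar1, jar2, jar3, carrier may be knocked a few centimetres aside while the robot is not near it.
It also fails if it takes over 210 s, if anything falls off the work surface, if the arm or the gripper's body presses on something with over 40 N, if the wrist force passes 120 N, or if a joint passes its speed limit or range.

## Working session

There is one attempt and no reset: what is moved stays moved. The work goes in short steps, Python scripts to look and compute and a shell command to move; the robot and the scene stay as the last step left them, time stands still between calls to the robot, and variables do not carry over. Pictures are saved under pics/ and viewed, about 12 in all and at most 16, crops included, and the job is handed in when it is done.

```bash
mkdir -p pics; cat > h.py <<'E'
import numpy as np, cv2
from cell import bot
from scipy.spatial.transform import Rotation as Ro
def cam(n):
    c=bot.camera_info(n); return np.array(c["intrinsics"]),c["k1"],np.array(c["R"]),np.array(c["t"])
def ray(n,px,z):
    "pixel -> world point at height z"
    K,k,R,t=cam(n); px=np.atleast_2d(np.array(px,float))
    u=cv2.undistortPoints(px[:,None],K,np.array([k,0,0,0.]),).reshape(-1,2)
    d=np.c_[u,np.ones(len(u))]@R; o=-R.T@t
    return o+d*((z-o[2])/d[:,2])[:,None]
def proj(n,X):
    K,k,R,t=cam(n); X=np.atleast_2d(np.array(X,float))
    return cv2.projectPoints(X,cv2.Rodrigues(R)[0],t,K,np.array([k,0,0,0.]))[0].reshape(-1,2)
def totool(target,yaw=None):
    s=bot.state(); T=Ro.from_euler('xyz',s['eef_rot']); 
    return T.inv().apply(np.array(target)-s['tcp_pos'])
E
python3 - <<'E'
from h import *
for n in("top","side"):
    cv2.imwrite(f"pics/{n}0.png",bot.snapshot(n)); K,k,R,t=cam(n); print(n,K.round(1).tolist(),k,(-R.T@t).round(3),R.round(2).tolist())
s=bot.state();print(s); print(Ro.from_euler('xyz',s['eef_rot']).as_matrix().round(3))
E
```

```text
top [[419.8, 0.0, 317.9], [0.0, 419.8, 198.0], [0.0, 0.0, 1.0]] 0.009521638911218183 [ 0.491 -0.009  1.336] [[-0.03, -1.0, 0.0], [-0.99, 0.03, -0.1], [0.1, -0.0, -1.0]]
side [[458.2, 0.0, 324.2], [0.0, 458.2, 199.6], [0.0, 0.0, 1.0]] -0.026801598859813983 [ 0.51  -1.05   0.854] [[0.99, -0.1, 0.01], [-0.05, -0.57, -0.82], [0.09, 0.81, -0.58]]
{'t': 0.1, 'q': array([ 1.07489958e+00,  3.59423773e-01,  1.51131111e+00,  1.54814561e-05,
        1.27252245e+00, -1.15096941e-01]), 'joint_vel': array([-8.70806206e-05, -1.34160316e-03, -2.19683943e-03, -1.25508457e-03,
       -7.83809773e-04,  2.55148606e-04]), 'joint_efforts': array([-9.91656225e-05, -5.16355062e+01, -2.71405935e+01,  6.78570662e-02,
        2.76737876e-02, -3.71266401e-05]), 'tcp_pos': array([0.22269878, 0.55646745, 0.22190413]), 'eef_rot': array([-1.57059046,  0.00165197,  1.18999213]), 'contact_force': array([ 0.83722594,  0.59083052, -1.02141688]), 'wrist_torque': array([-0.04105264, -0.01373123,  0.03800749]), 'width': 0.08811221796420848}
[[ 0.372 -0.001 -0.928]
 [ 0.928 -0.001  0.372]
 [-0.002 -1.     0.   ]]
```

View pics/top0.png

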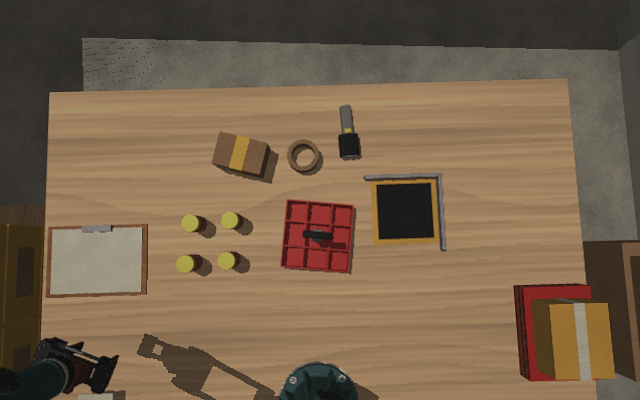

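View pics/side0.png

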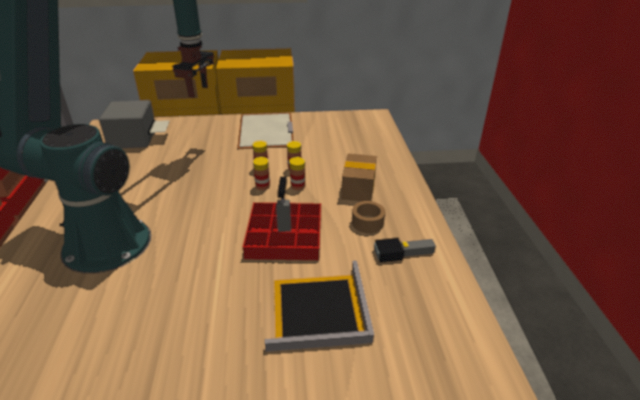

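```bash
cat >> h.py <<'E'
from scipy.optimize import least_squares
ROI={"top":(150,70,520,310),"side":(235,120,350,275)}
def hullpts(m):
    c=max(cv2.findContours(m,cv2.RETR_EXTERNAL,cv2.CHAIN_APPROX_NONE)[0],key=cv2.contourArea)
    return cv2.convexHull(c).astype(np.float32)
def mask(im,n,col,roi=None):
    x0,y0,x1,y1=roi or ROI[n]; h=cv2.cvtColor(im,cv2.COLOR_BGR2HSV); H,S,V=[h[...,i].astype(int) for i in range(3)]
    m=((H<8)|(H>172))&(S>150)&(V>50) if col=="red" else (H>23)&(H<35)&(S>130)&(V>60)
    o=np.zeros_like(m); o[y0:y1,x0:x1]=m[y0:y1,x0:x1]; return o.astype(np.uint8)
def dens(h,n=60):   # evenly spaced points along a closed polygon
    p=h.reshape(-1,2); p=np.vstack([p,p[:1]]); s=np.r_[0,np.cumsum(np.linalg.norm(np.diff(p,axis=0),axis=1))]
    q=np.linspace(0,s[-1],n,endpoint=False); return np.c_[np.interp(q,s,p[:,0]),np.interp(q,s,p[:,1])]
def res(n,X,obs):
    P=cv2.convexHull(proj(n,X).astype(np.float32))
    return [max(-6,min(6,cv2.pointPolygonTest(P,(float(a),float(b)),True)-.5)) for a,b in obs]
def box(x,y,a,z0=0,hh=.104,H=.045):
    c,s=np.cos(a),np.sin(a)
    return [[x+c*i*hh-s*j*hh,y+s*i*hh+c*j*hh,z0+k*H] for i in(-1,1) for j in(-1,1) for k in(0,1)]
def carrier(ims,g,z0=0):
    obs={n:dens(hullpts(mask(im,n,"red"))) for n,im in ims.items()}
    f=lambda p:np.concatenate([res(n,box(*p[:3],z0),o) for n,o in obs.items()])
    r=least_squares(f,g,loss="soft_l1",x_scale=[.01,.01,.05],diff_step=1e-3); return r.x,np.sqrt(np.mean(r.fun**2))
def blobs(im,n,amin=40):
    k,l,st,ce=cv2.connectedComponentsWithStats(mask(im,n,"yel"))
    return [(ce[i].round(1).tolist(),int(st[i,4])) for i in range(1,k) if st[i,4]>amin]
def cap(ims,px,zt=.1,h=.02,r=.026):
    "cap fit from blob nearest projected guess px (x,y)"
    th=np.linspace(0,2*np.pi,40); cyl=lambda p:np.array([[p[0]+r*np.cos(t),p[1]+r*np.sin(t),z] for z in(zt-h,zt) for t in th])
    obs={}
    for n,im in ims.items():
        k,l,st,ce=cv2.connectedComponentsWithStats(mask(im,n,"yel")); c=proj(n,[[*px,zt-h/2]])[0]
        i=min((i for i in range(1,k) if st[i,4]>40),key=lambda i:np.hypot(*(ce[i]-c)))
        if np.hypot(*(ce[i]-c))<15: obs[n]=dens(hullpts((l==i).astype(np.uint8)),30)
    f=lambda p:np.concatenate([res(n,cyl(p),o) for n,o in obs.items()])
    q=least_squares(f,px,x_scale=.01,diff_step=1e-3); return q.x,np.sqrt(np.mean(q.fun**2))
E
python3 - <<'E'
from h import *
ims={n:cv2.imread(f"pics/{n}0.png") for n in("top","side")}
g=ray("top",[318,236],.045)[0]; print("g",g)
for s in (("top",),("side",),("top","side")): print(s,carrier({n:ims[n] for n in s},[g[0],g[1],.05]))
print(blobs(ims["top"],"top"),blobs(ims["side"],"side"))
for p in ([191,223],[231,219],[186,264],[227,261]):
    q=ray("top",p,.095)[0][:2]; print(q,[cap({n:ims[n] for n in s},q) for s in (("top",),("side",),("top","side"))])
a=cv2.resize(ims["top"][160:290,270:460],None,fx=4,fy=4,interpolation=2)
cv2.imwrite("pics/c1.png",a)
E
```

```text
g [ 0.5012991  -0.01229393  0.045     ]
('top',) (array([ 0.50315923, -0.00938335, -0.11779577]), np.float64(0.3466836032106041))
('side',) (array([ 0.50548068, -0.01351173, -0.11122317]), np.float64(0.30776435769398874))
('top', 'side') (array([ 0.50437002, -0.01083277, -0.11520589]), np.float64(0.5860893458954559))
[([229.2, 219.7], 233), ([189.6, 222.7], 242), ([226.0, 260.2], 239), ([184.8, 263.4], 251)] [([259.4, 146.1], 95), ([293.6, 146.4], 103), ([260.3, 162.8], 131), ([296.6, 162.9], 131)]
[0.55048274 0.36106541] [(array([0.55159914, 0.36646444]), np.float64(0.5129774541190402)), (array([0.55256458, 0.35974981]), np.float64(1.2969872892973782)), (array([0.55190512, 0.36551966]), np.float64(1.0766777572270616))]
[0.55870414 0.24319255] [(array([0.55700629, 0.24921656]), np.float64(0.5368736240434617)), (array([0.55726082, 0.24718265]), np.float64(1.0453644991390114)), (array([0.55709807, 0.24881664]), np.float64(0.8453332013645336))]
[0.43126121 0.37563545] [(array([0.43290757, 0.38042386]), np.float64(0.599740330525304)), (array([0.43454032, 0.3734898 ]), np.float64(1.5433293038376679)), (array([0.43338753, 0.37955028]), np.float64(1.2534962342423421))]
[0.43622325 0.2560484 ] [(array([0.43834086, 0.25997396]), np.float64(0.4930039306212108)), (array([0.43872865, 0.25716175]), np.float64(1.0711135189647056)), (array([0.43855162, 0.25953732]), np.float64(0.8575457882470026))]
```

View pics/c1.png

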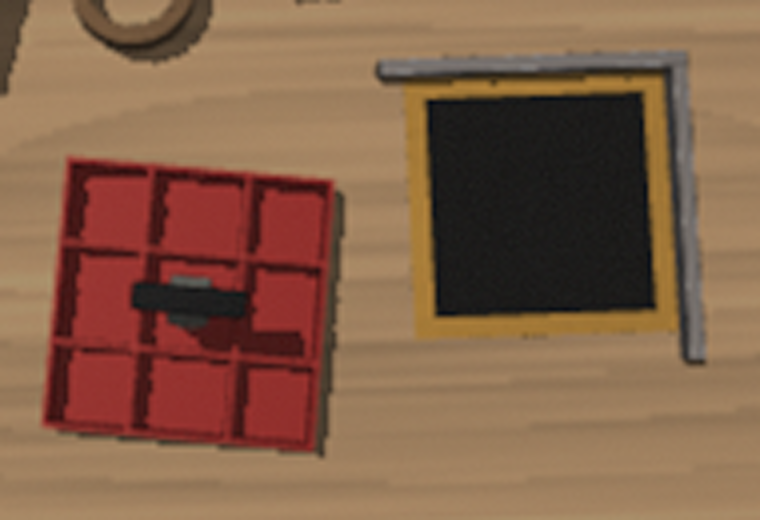

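```bash
python3 - <<'E'
from h import *
ims={n:cv2.imread(f"pics/{n}0.png") for n in("top","side")}
G=[(.551,.363),(.557,.247),(.433,.377),(.438,.259)]
for h in (.012,.016,.02,.024,.028):
  for r in (.023,.0245,.026):
    o=[[cap({n:ims[n]},q,.1,h,r) for n in ims] for q in G]
    print(h,r,"rms",np.round([[a[1] for a in b] for b in o],2).mean(0),"diff mm",np.round([1e3*(b[0][0]-b[1][0]) for b in o],1).tolist())
# corner: clicks in 4x crop (origin 270,160); inner faces top edge z=.03 
c=lambda u,v:[270+u/4,160+v/4]
A=ray("top",[c(380,79),c(660,72)],.03); B=ray("top",[c(678,75),c(696,360)],.03)   # bar top inner edges guess
S=ray("top",[c(427,101),c(643,93),c(656,305),c(437,316)],0)
for v in(A,B,S): print(v.round(4).tolist())
print("angA",np.arctan2(*(A[1]-A[0])[[0,1]]*[1,-1]),"angB",np.arctan2(*(B[0]-B[1])[[1,0]]))
for n,w in(("top",(355,165,455,260)),("side",(255,255,385,355))):
    x0,y0,x1,y1=w; cv2.imwrite(f"pics/k{n}.png",cv2.resize(ims[n][y0:y1,x0:x1],None,fx=6,fy=6,interpolation=2))
E
```

```text
0.012 0.023 rms [0.795  0.5825] diff mm [[-0.8, 13.7], [-0.1, 8.7], [-2.2, 14.4], [-0.9, 9.3]]
0.012 0.0245 rms [0.34 0.67] diff mm [[-0.8, 13.4], [-0.1, 8.5], [-2.2, 14.2], [-0.8, 9.0]]
0.012 0.026 rms [0.3475 0.85  ] diff mm [[-0.8, 13.1], [-0.2, 8.3], [-2.2, 14.0], [-0.8, 8.7]]
0.016 0.023 rms [0.7125 0.5   ] diff mm [[-0.9, 10.4], [-0.1, 5.6], [-2.0, 10.7], [-0.7, 6.3]]
0.016 0.0245 rms [0.2975 0.725 ] diff mm [[-0.9, 10.3], [-0.2, 5.5], [-2.1, 10.6], [-0.7, 6.0]]
0.016 0.026 rms [0.4375 1.    ] diff mm [[-0.9, 10.1], [-0.2, 5.2], [-2.5, 10.3], [-0.5, 5.7]]
0.02 0.023 rms [0.6425 0.64  ] diff mm [[-1.0, 7.2], [-0.2, 2.5], [-1.9, 7.7], [-0.7, 3.1]]
0.02 0.0245 rms [0.2975 0.9325] diff mm [[-0.9, 6.9], [-0.1, 2.2], [-2.0, 7.4], [-0.6, 2.9]]
0.02 0.026 rms [0.535 1.24 ] diff mm [[-1.0, 6.7], [-0.2, 2.1], [-1.6, 6.9], [-0.6, 2.7]]
0.024 0.023 rms [0.5875 0.9075] diff mm [[-0.9, 4.1], [-0.2, -0.7], [-1.7, 3.4], [-0.5, -0.0]]
0.024 0.0245 rms [0.34 1.21] diff mm [[-1.0, 3.8], [-0.2, -1.2], [-2.0, 3.6], [-0.4, -0.4]]
0.024 0.026 rms [0.6325 1.5225] diff mm [[-1.2, 2.9], [-0.2, -1.8], [-
[... 1641 characters left out ...]
fun(x))
                         ~~~~~~~~^^^
    return self.f(x, *self.args, **self.kwargs)
           ~~~~~~^^^^^^^^^^^^^^^^^^^^^^^^^^^^^^
  File "h.py", line 51, in <lambda>
    f=lambda p:np.concatenate([res(n,cyl(p),o) for n,o in obs.items()])
                               ~~~^^^^^^^^^^^^
  File "h.py", line 31, in res
    P=cv2.convexHull(proj(n,X).astype(np.float32))
                     ~~~~^^^^^
  File "h.py", line 13, in proj
    K,k,R,t=cam(n); X=np.atleast_2d(np.array(X,float))
            ~~~^^^
  File "h.py", line 5, in cam
    c=bot.camera_info(n); return np.array(c["intrinsics"]),c["k1"],np.array(c["R"]),np.array(c["t"])
ValueError: time passes only in moves, steps and waits
```

```bash
sed -i 's/^def cam(n):/import functools\n@functools.cache\ndef cam(n):/; s/h=.02,r=.026/h=.016,r=.0245/' h.py; python3 - <<'E'
from h import *
ims={n:cv2.imread(f"pics/{n}0.png") for n in("top","side")}
G=[(.551,.363),(.557,.247),(.433,.377),(.438,.259)]
print([cap({"top":ims["top"]},q)[0].round(4).tolist() for q in G])
c=lambda u,v:[270+u/4,160+v/4]
S=ray("top",[c(427,101),c(643,93),c(656,305),c(437,316)],0); print(S.round(4).tolist())
for n,w in(("top",(355,165,455,260)),("side",(255,255,385,355))):
    x0,y0,x1,y1=w; cv2.imwrite(f"pics/k{n}.png",cv2.resize(ims[n][y0:y1,x0:x1],None,fx=6,fy=6,interpolation=2))
E
```

```text
[[0.5515, 0.366], [0.5569, 0.2489], [0.433, 0.3799], [0.4384, 0.2596]]
[[0.6581, -0.2057, 0.0], [0.6593, -0.3791, 0.0], [0.4898, -0.3798, 0.0], [0.4864, -0.2061, 0.0]]
```

View pics/ktop.png

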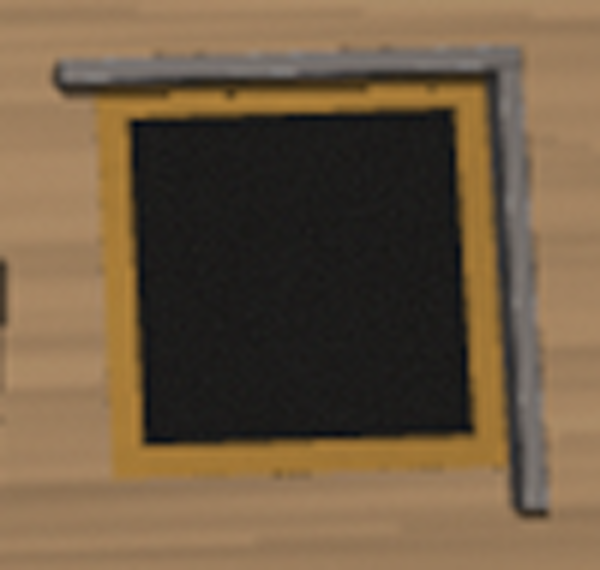

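View pics/kside.png

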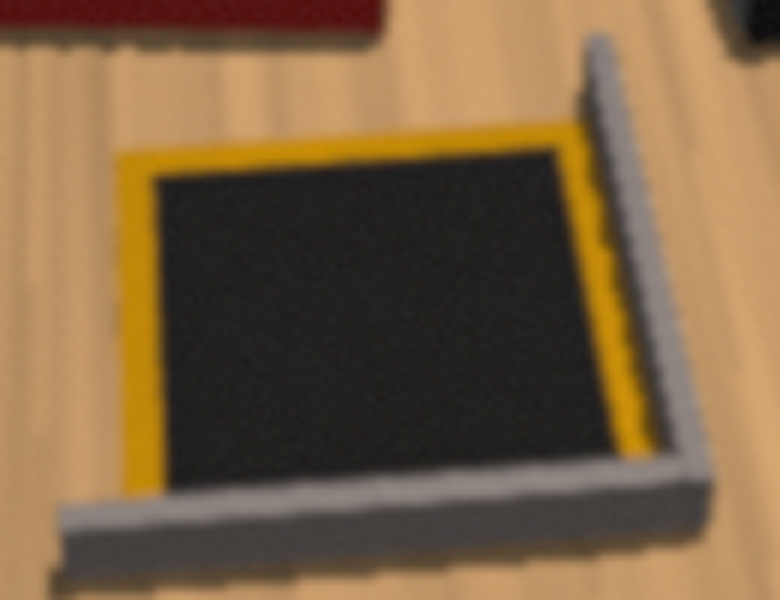

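```bash
python3 - <<'E'
from h import *
t=lambda *p:[[355+a/6,165+b/6] for a,b in p]
s=lambda *p:[[255+a/6,255+b/6] for a,b in p]
T3=ray("top",t((100,83),(480,72),(499,80),(519,480)),.03);T0=ray("top",t((100,95),(470,83),(488,95),(507,468)),0)
S3=ray("side",s((70,508),(670,458),(590,60),(672,440)),.03)
def L(P):
    a,b,c,d=P[:,:2]; e=np.linalg.solve(np.c_[b-a,-(d-c)],c-a)[0]; return (a+e*(b-a)).round(4), np.arctan2(b[0]-a[0],-(b[1]-a[1])).round(4)
    
for P in(T3,T0,S3): 
    I,_=L(P); a,b,c,d=P[:,:2]; print(I,"faces dirs",(b-a).round(4),(d-c).round(4))
d=bot.state();print(d['tcp_pos'])
E
```

```text
[ 0.6749 -0.395 ] faces dirs [-0.0002 -0.1991] [-0.2081  0.0019]
[ 0.6734 -0.3975] faces dirs [ 0.0005 -0.1982] [-0.1985  0.0015]
[ 0.68   -0.4002] faces dirs [0.2213 0.0017] [-0.0008 -0.2062]
[0.22269878 0.55646745 0.22190413]
```

```bash
cat >> h.py <<'E'
def go(x,y,z,ang):
    "shift in tool axes (mm) and turn (deg) from present pose to TCP x,y,z with tool x at ang; ang mod pi nearest"
    s=bot.state(); T=Ro.from_euler('xyz',s['eef_rot']).as_matrix(); cur=np.arctan2(T[1,0],T[0,0])
    d=(ang-cur+np.pi/2)%np.pi-np.pi/2
    print("shift",(T.T@(np.array([x,y,z])-s['tcp_pos'])*1e3).round(1),"turn",round(-np.degrees(d),2),"|q6",s['q'][5].round(2),"tcp",s['tcp_pos'].round(4),"ang",cur.round(4),"F",s['contact_force'].round(1),"w",round(s['width'],4),"t",round(s['t'],1))
E
python3 -c "
from h import *
go(.504,-.011,.26,-.115)"
```

```text
shift [-422.3  -37.5 -472.1] turn 74.77 |q6 -0.12 tcp [0.2227 0.5565 0.2219] ang 1.19 F [ 0.8  0.6 -1. ] w 0.0881 t 0.1
```

```bash
python3 -m handwheel '[[0,-0.038,0,0,0.06],[-0.1,-0.038,-0.112,16,0.06],[-0.2,-0.038,-0.224,34,0.06],[-0.3,-0.038,-0.335,52,0.06],[-0.422,-0.038,-0.472,74.8,0.06],[-0.422,-0.038,-0.472,74.8,0.06],[-0.422,-0.038,-0.472,74.8,0.06],[-0.422,-0.038,-0.472,74.8,0.06],[-0.422,-0.038,-0.472,74.8,0.06],[-0.422,-0.038,-0.472,74.8,0.06],[-0.422,-0.038,-0.472,74.8,0.06],[-0.422,-0.038,-0.472,74.8,0.06],[-0.422,-0.038,-0.472,74.8,0.06],[-0.422,-0.038,-0.472,74.8,0.06],[-0.422,-0.038,-0.472,74.8,0.06],[-0.422,-0.038,-0.472,74.8,0.06],[-0.422,-0.038,-0.472,74.8,0.06],[-0.422,-0.038,-0.472,74.8,0.06]]' 20; python3 - <<'E'
from h import *
ims={n:bot.snapshot(n) for n in("top","side")}
print(carrier({"side":ims["side"]},[.504,-.011,-.115]),bot.state()["t"])
cv2.imwrite("pics/s1.png",cv2.resize(ims["side"][130:280,220:350],None,fx=5,fy=5,interpolation=2)[:600])
go(.504,-.011,.151,-.115)
E
```

```text
t: 1.9
tcp_pos: [0.5035, -0.0089, 0.2606]
eef_rot: [-1.571, 0.001, -0.114]
contact_force: [-0.1, 0.6, 0.7]
width: 0.0601
(array([ 0.50571263, -0.01242445, -0.10670232]), np.float64(0.39561888985585686)) 2.0
shift [  0.4 109.8  -1.9] turn 0.07 |q6 -0.04 tcp [ 0.5038 -0.0091  0.2608] ang -0.1138 F [0.1 0.1 0.2] w 0.0599 t 2.0
```

View pics/s1.png

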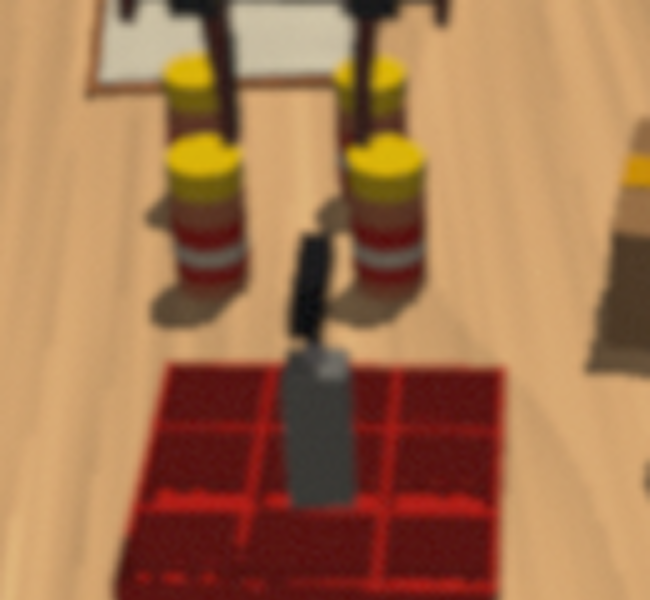

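```bash
python3 -m handwheel '[[0,0.04,0,0,0.06],[0,0.08,0,0,0.06],[0,0.11,0,0,0.06],[0,0.11,0,0,0.06],[0,0.11,0,0,0.06],[0,0.11,0,0,0.0],[0,0.11,0,0,0.0],[0,0.11,0,0,0.0],[0,0.11,0,0,0.0],[0,0.11,0,0,0.0],[0,0.11,0,0,0.0],[0,0.11,0,0,0.0]]' 40; python3 -c "
from h import *
go(.504,-.011,.151,-.115)"
```

```text
t: 3.2
tcp_pos: [0.5061, -0.0105, 0.1514]
eef_rot: [-1.571, -0.003, -0.116]
contact_force: [4.9, -0.1, 1.7]
width: 0.0193
shift [-2.   0.3 -0.8] turn -0.04 |q6 -0.04 tcp [ 0.5061 -0.0105  0.1514] ang -0.1157 F [ 4.9 -0.1  1.7] w 0.0193 t 3.2
```

```bash
python3 -m handwheel '[[0.002,-0.01,0,0,0],[0.002,-0.02,0,0,0],[0.002,-0.03,0,0,0],[0.002,-0.045,0,0,0],[0.002,-0.06,0,0,0],[0.002,-0.08,0,0,0],[0.002,-0.1,0,0,0],[0.002,-0.11,0,0,0],[0.002,-0.11,0,0,0],[0.002,-0.11,0,0,0],[0.002,-0.11,0,0,0],[0.002,-0.11,0,0,0],[0.002,-0.11,0,0,0],[0.002,-0.11,0,0,0],[0.002,-0.11,0,0,0],[0.002,-0.11,0,0,0],[0.002,-0.11,0,0,0],[0.002,-0.11,0,0,0]]';python3 - <<'E'
from h import *
ims={n:bot.snapshot(n) for n in("top","side")}
go(.504,-.011,.151,-.115)
for z in(.08,.09,.1): print(z,carrier({"side":ims["side"]},[.506,-.011,-.115],z))
cv2.imwrite("pics/s2.png",ims["side"][100:300,180:400])
E
python3 -m handwheel '[[0,0,0,0,0],[0,0,0,0,0],[0,0,0,0,0],[0,0,0,0,0],[0,0,0,0,0],[0,0,0,0,0],[0,0,0,0,0],[0,0,0,0,0],[0,0,0,0,0],[0,0,0,0,0],[0,0,0,0,0],[0,0,0,0,0],[0,0,0,0,0],[0,0,0,0,0],[0,0,0,0,0],[0,0,0,0,0],[0,0,0,0,0],[0,0,0,0,0]]'; python3 -c "
from h import *
go(.504,-.011,.151,-.115)"
```

```text
t: 5.0
tcp_pos: [0.5063, -0.0104, 0.2607]
eef_rot: [-1.571, -0.0, -0.115]
contact_force: [0.5, -0.0, -4.4]
width: 0.0198
shift [ -2.3 109.7  -0.8] turn -0.03 |q6 -0.04 tcp [ 0.5063 -0.0105  0.2607] ang -0.1155 F [-0.1 -0.4 -5. ] w 0.0199 t 5.1
0.08 (array([ 0.50554991,  0.00899099, -0.11855083]), np.float64(1.7725994106899556))
0.09 (array([ 0.50571128, -0.00347779, -0.11090557]), np.float64(1.4579078656307412))
0.1 (array([ 0.50602266, -0.01625102, -0.10405644]), np.float64(1.2379635440451433))
t: 6.9
tcp_pos: [0.5063, -0.0104, 0.2607]
eef_rot: [-1.571, 0.0, -0.116]
contact_force: [0.3, 0.8, -4.8]
width: 0.0196
shift [ -2.2 109.7  -0.8] turn -0.03 |q6 -0.04 tcp [ 0.5063 -0.0104  0.2607] ang -0.1155 F [ 0.3  0.8 -4.8] w 0.0196 t 6.9
```

View pics/s2.png

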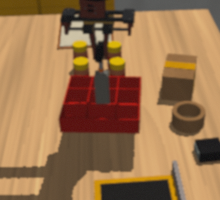

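```bash
python3 -m handwheel '[[0,0,0,0,0],[0,0,0,0,0],[0,0,0,0,0],[0,0.02,0,0,0],[0,0.04,0,0,0],[0,0.06,0,0,0],[0,0.075,0,0,0],[0,0.085,0,0,0],[0,0.095,0,0,0],[0,0.102,0,0,0],[0,0.11,0,0,0],[0,0.11,0,0,0],[0,0.11,0,0,0],[0,0.11,0,0,0],[0,0.11,0,0,0],[0,0.11,0,0,0.05],[0,0.11,0,0,0.05],[0,0.11,0,0,0.05]]'; python3 -c "
from h import *
go(.504,-.011,.26,-.115)"
python3 -m handwheel '[[0,-0.04,0,0,0.06],[0,-0.09,0,0,0.08],[0,-0.13,0,0,0.08],[0,-0.13,0,0,0.08]]';python3 - <<'E'
from h import *
ims={n:bot.snapshot(n) for n in("top","side")}
cv2.imwrite("pics/top3.png",ims["top"])
print(carrier({"side":ims["side"]},[.506,-.011,-.115]))
print(blobs(ims["top"],"top"),blobs(ims["side"],"side"))
go(.5569,.2489,.25,-.115+1.5708)
E
```

```text
t: 8.7
tcp_pos: [0.5065, -0.0105, 0.1508]
eef_rot: [-1.571, -0.0, -0.116]
contact_force: [-0.5, -0.0, 0.6]
width: 0.0401
shift [  -2.4 -109.2   -0.8] turn -0.03 |q6 -0.04 tcp [ 0.5065 -0.0105  0.1508] ang -0.1155 F [-0.5 -0.   0.6] w 0.0401 t 8.7
t: 9.1
tcp_pos: [0.5101, -0.011, 0.2866]
eef_rot: [-1.571, -0.011, -0.115]
contact_force: [0.9, 0.0, -0.5]
width: 0.0726
(array([ 0.50577361, -0.01242389, -0.10771809]), np.float64(0.4145370839491615))
[([229.2, 219.7], 235), ([189.6, 222.7], 243), ([225.9, 260.3], 242), ([184.8, 263.5], 250)] [([257.4, 146.0], 63), ([291.6, 146.3], 65), ([260.4, 162.8], 128), ([296.7, 162.9], 132)]
shift [ 19.7  31.5 263.4] turn 89.98 |q6 -0.04 tcp [ 0.5069 -0.0105  0.2815] ang -0.1154 F [-0.3  1.  -0.1] w 0.0787 t 9.2
```

```bash
python3 -m handwheel '[[0.022,0.03,0.263,-90,0.0878],[0.022,0.03,0.263,-90,0.0878],[0.022,0.03,0.263,-90,0.0878],[0.022,0.03,0.263,-90,0.0878],[0.022,0.03,0.263,-90,0.0878],[0.022,0.03,0.263,-90,0.0878],[0.022,0.03,0.263,-90,0.0878],[0.022,0.03,0.263,-90,0.0878],[0.022,0.03,0.263,-90,0.0878],[0.022,0.03,0.263,-90,0.0878],[0.022,0.03,0.263,-90,0.0878],[0.022,0.03,0.263,-90,0.0878],[0.022,0.03,0.263,-90,0.0878]]' 20; python3 -c "
from h import *
go(.559,.249,.055,1.4558)"
```

```text
t: 10.5
tcp_pos: [0.5576, 0.248, 0.249]
eef_rot: [-1.568, 0.001, 1.453]
contact_force: [0.5, -0.1, 0.2]
width: 0.0879
shift [  1.4 194.   -1.8] turn -0.15 |q6 -1.15 tcp [0.5576 0.248  0.249 ] ang 1.4531 F [ 0.5 -0.1  0.2] w 0.0879 t 10.5
```

```bash
python3 -m handwheel '[[0,0.05,0,0,0.0878],[0,0.1,0,0,0.0878],[0,0.14,0,0,0.0878],[0,0.17,0,0,0.0878],[0,0.194,0,0,0.0878],[0,0.194,0,0,0.0878],[0,0.194,0,0,0.0878],[0,0.194,0,0,0.03],[0,0.194,0,0,0.03],[0,0.194,0,0,0.03],[0,0.194,0,0,0.03],[0,0.194,0,0,0.03],[0,0.194,0,0,0.03]]' 20; python3 -c "
from h import *
go(.559,.249,.055,1.4558)"
```

```text
t: 11.8
tcp_pos: [0.5587, 0.2482, 0.057]
eef_rot: [-1.571, 0.0, 1.455]
contact_force: [1.0, -1.1, 2.9]
width: 0.052
shift [ 0.8  2.  -0.2] turn -0.03 |q6 -1.15 tcp [0.5587 0.2482 0.057 ] ang 1.4553 F [ 1.  -1.1  2.9] w 0.052 t 11.8
```

```bash
python3 -m handwheel '[[0,-0.04,0,0,0.03],[0,-0.09,0,0,0.03],[0,-0.14,0,0,0.03],[0,-0.19,0,0,0.03],[0,-0.19,0,0,0.03]]'; python3 -c "
from h import *
go(.568,-.088,.25,1.4558)"
```

```text
t: 12.3
tcp_pos: [0.5628, 0.2498, 0.2545]
eef_rot: [-1.583, -0.006, 1.455]
contact_force: [0.6, 0.0, -2.0]
width: 0.0523
shift [-335.     3.1  -44. ] turn -0.02 |q6 -1.15 tcp [0.5628 0.2498 0.2545] ang 1.4554 F [ 0.6  0.  -2. ] w 0.0523 t 12.3
```

```bash
python3 -m handwheel '[[-0.05,0,-0.007,0,0.03],[-0.1,0,-0.014,0,0.03],[-0.15,0,-0.021,0,0.03],[-0.2,0,-0.028,0,0.03],[-0.25,0,-0.035,0,0.03],[-0.3,0,-0.042,0,0.03],[-0.333,0,-0.048,0,0.03],[-0.333,0,-0.048,0,0.03],[-0.333,0,-0.048,0,0.03],[-0.333,0,-0.048,0,0.03],[-0.333,0,-0.048,0,0.03]]'; python3 - <<'E'
from h import *
ims={n:bot.snapshot(n) for n in("top","side")}
cv2.imwrite("pics/s4.png",cv2.resize(ims["side"][130:300,220:380],None,fx=4,fy=4,interpolation=2)[:600]); cv2.imwrite("pics/s4f.png",ims["side"])
ROI["side"]=(235,120,380,275)
s=bot.state(); z=s['tcp_pos'][2]+.045
try: print("cap",cap({"side":ims["side"]},s['tcp_pos'][:2],z))
except Exception as e: print(e)
print(carrier({"side":ims["side"]},[.506,-.011,-.115]))
print(blobs(ims["top"],"top"))
go(.568,-.088,.063,1.4558)
E
```

```text
t: 13.4
tcp_pos: [0.5675, -0.0865, 0.2464]
eef_rot: [-1.57, -0.0, 1.457]
contact_force: [-0.4, 0.2, -0.9]
width: 0.0515
need at least one array to concatenate
(array([ 0.50553615, -0.01352209, -0.11021547]), np.float64(0.3233649973260932))
[([189.7, 222.7], 243), ([226.0, 260.2], 240), ([184.8, 263.4], 248)]
shift [ -1.3 183.6  -0.5] turn 0.07 |q6 -1.73 tcp [ 0.5677 -0.0867  0.2466] ang 1.4571 F [ 0.2 -0.4 -0.9] w 0.0515 t 13.5
```

View pics/s4.png

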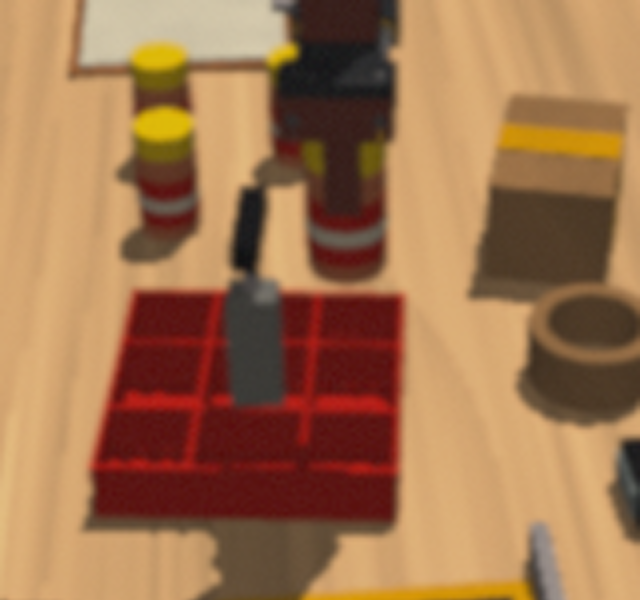

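```bash
python3 - <<'E'
from h import *
im=cv2.imread("pics/s4f.png")
h=cv2.cvtColor(im,cv2.COLOR_BGR2HSV)
p=bot.state()['tcp_pos']
for z in(.19,.2,.21,.22,.23): 
    q=proj("side",[[p[0],p[1],z],[p[0]+.001,p[1],z]]); v=int(round(q[0,1])); row=im[v,285:330].astype(int)
    print(z,q.round(2)[0],(q[1]-q[0]).round(2), (row[:,2]).tolist(),(row[:,1]).tolist())
E
```

```text
0.19 [306.44 195.04] [ 0.39 -0.02] [165, 204, 218, 223, 223, 223, 221, 220, 220, 219, 215, 187, 138, 97, 88, 89, 91, 89, 91, 90, 92, 92, 91, 93, 90, 91, 89, 89, 88, 88, 108, 151, 193, 216, 219, 220, 219, 217, 216, 215, 215, 216, 217, 219, 219] [130, 160, 172, 180, 182, 181, 177, 175, 175, 174, 167, 145, 100, 58, 40, 33, 31, 20, 23, 19, 22, 21, 19, 22, 18, 25, 26, 32, 36, 43, 71, 112, 147, 168, 173, 173, 172, 171, 169, 169, 169, 169, 172, 173, 174]
0.2 [306.38 191.8 ] [ 0.39 -0.02] [149, 200, 220, 223, 224, 223, 221, 219, 220, 220, 212, 177, 123, 89, 86, 89, 92, 92, 94, 94, 95, 96, 94, 95, 94, 91, 91, 90, 88, 85, 101, 144, 191, 217, 220, 219, 217, 215, 214, 214, 214, 216, 218, 219, 219] [117, 156, 174, 181, 182, 181, 176, 175, 174, 174, 162, 134, 82, 36, 23, 29, 35, 41, 48, 51, 51, 54, 51, 49, 46, 39, 37, 30, 26, 25, 53, 101, 143, 169, 173, 173, 172, 168, 167, 168, 168, 169, 173, 174, 174]
0.21 [306.33 188.53] [ 0.39 -0.02] [121, 179, 217, 224, 224, 222, 220, 220, 220, 218, 202, 164, 116, 93, 97, 99, 101, 102, 102, 103, 102, 102, 102, 102, 101, 101, 101, 98, 96, 93, 105, 147, 192, 217
[... 459 characters left out ...]
, 215, 214, 213, 214, 215, 218, 219, 218, 218] [64, 114, 155, 175, 180, 177, 176, 175, 175, 172, 153, 118, 79, 47, 34, 24, 24, 19, 21, 20, 22, 22, 21, 16, 20, 18, 17, 27, 33, 53, 82, 118, 150, 168, 171, 170, 168, 168, 168, 167, 169, 172, 174, 173, 173]
0.23 [306.22 181.88] [ 0.4  -0.02] [56, 112, 172, 215, 221, 221, 220, 221, 221, 218, 194, 146, 102, 86, 84, 78, 67, 61, 57, 57, 57, 57, 56, 58, 62, 75, 84, 88, 87, 85, 100, 143, 190, 213, 216, 215, 214, 213, 213, 214, 216, 218, 218, 218, 218] [46, 88, 136, 170, 179, 177, 175, 176, 176, 170, 146, 103, 53, 24, 19, 21, 30, 33, 30, 32, 30, 33, 28, 33, 28, 28, 23, 22, 21, 24, 55, 101, 144, 165, 170, 168, 167, 166, 166, 167, 170, 173, 173, 173, 172]
```

```bash
python3 -m handwheel '[[-0.0015,0.04,0,0,0.03],[-0.0015,0.08,0,0,0.03],[-0.0015,0.12,0,0,0.03],[-0.0015,0.135,0,0,0.03],[-0.0015,0.145,0,0,0.03],[-0.0015,0.155,0,0,0.03],[-0.0015,0.155,0,0,0.03],[-0.0015,0.155,0,0,0.03]]'; python3 -c "
from h import *
go(.568,-.088,.063,1.4558)"
```

```text
t: 14.3
tcp_pos: [0.5683, -0.0896, 0.0924]
eef_rot: [-1.572, 0.0, 1.456]
contact_force: [1.1, -0.3, -1.5]
width: 0.0517
shift [ 1.5 29.4  0.6] turn -0.01 |q6 -1.73 tcp [ 0.5683 -0.0896  0.0924] ang 1.4556 F [ 1.1 -0.3 -1.5] w 0.0517 t 14.3
```

No contact; continue down, release and rise.

```bash
python3 -m handwheel '[[0,0.01,0,0,0.03],[0,0.02,0,0,0.03],[0,0.027,0,0,0.03],[0,0.027,0,0,0.03],[0,0.027,0,0,0.03]]'; python3 -c "
from h import *
go(.568,-.088,.063,1.4558)"
python3 -m handwheel '[[0,0,0,0,0.066],[0,0,0,0,0.066],[0,0,0,0,0.066],[0,-0.03,0,0,0.066],[0,-0.07,0,0,0.066],[0,-0.12,0,0,0.08],[0,-0.17,0,0,0.08],[0,-0.18,0,0,0.08],[0,-0.18,0,0,0.08]]'; python3 - <<'E'
from h import *
ims={n:bot.snapshot(n) for n in("top","side")}
cv2.imwrite("pics/s5.png",cv2.resize(ims["side"][130:300,220:380],None,fx=4,fy=4,interpolation=2)[:600]); cv2.imwrite("pics/top5.png",ims["top"])
print(carrier({"side":ims["side"]},[.506,-.011,-.115]),blobs(ims["top"],"top"),blobs(ims["side"],"side"))
print([cap({"side":ims["side"]},q)[0].round(4) for q in ((.552,.36),(.435,.373))])
go(.554,.3655,.25,1.4558)
E
```

```text
t: 14.8
tcp_pos: [0.5673, -0.0895, 0.0643]
eef_rot: [-1.57, -0.0, 1.455]
contact_force: [0.7, 0.5, -1.0]
width: 0.0515
shift [ 1.6  1.3 -0.5] turn -0.04 |q6 -1.73 tcp [ 0.5673 -0.0895  0.0643] ang 1.4551 F [ 0.7  0.5 -1. ] w 0.0515 t 14.8
t: 15.7
tcp_pos: [0.5692, -0.0899, 0.2473]
eef_rot: [-1.576, 0.001, 1.455]
contact_force: [-0.4, 0.6, 0.1]
width: 0.0799
(array([ 0.50556154, -0.01346175, -0.11061951]), np.float64(0.3329717130031182)) [([189.6, 222.7], 242), ([226.0, 260.2], 240), ([184.8, 263.4], 251)] [([259.4, 145.7], 102), ([260.3, 162.8], 131), ([307.3, 225.0], 226)]Traceback (most recent call last):
  File "<stdin>", line 5, in <module>
  File "h.py", line 54, in cap
    q=least_squares(f,px,x_scale=.01,diff_step=1e-3); return q.x,np.sqrt(np.mean(q.fun**2))
    return func(*args, **kwargs)
    vector_fun = VectorFunction(
        fun_wrapped,
    ...<6 lines>...
        workers=workers
    )
    self._update_fun()
    ~~~~~~~~~~~~~~~~^^
    self.f = self.fun_wrapped(xp_copy(self.x))
             ~~~~~~~~~~~~~~~~^^^^^^^^^^^^^^^^^
    return np.atleast_1d(self.fun(x))
                         ~~~~~~~~^^^
    return self.f(x, *self.args, **self.kwargs)
           ~~~~~~^^^^^^^^^^^^^^^^^^^^^^^^^^^^^^
  File "h.py", line 53, in <lambda>
    f=lambda p:np.concatenate([res(n,cyl(p),o) for n,o in obs.items()])
               ~~~~~~~~~~~~~~^^^^^^^^^^^^^^^^^^^^^^^^^^^^^^^^^^^^^^^^^^
ValueError: need at least one array to concatenate
```

View pics/s5.png

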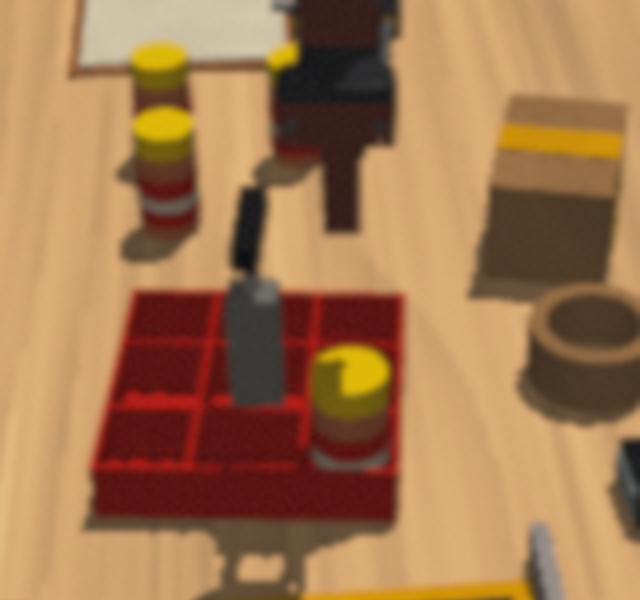

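```bash
python3 -m handwheel '[[0.05,0,0.007,0,0.0878],[0.1,0,0.014,0,0.0878],[0.15,0,0.022,0,0.0878],[0.2,0,0.03,0,0.0878],[0.25,0,0.037,0,0.0878],[0.3,0,0.045,0,0.0878],[0.35,0,0.052,0,0.0878],[0.4,0,0.06,0,0.0878],[0.45,0,0.067,0,0.0878],[0.45,0,0.067,0,0.0878],[0.45,0,0.067,0,0.0878],[0.45,0,0.067,0,0.0878]]';python3 -c "
from h import *
go(.554,.365,.056,1.4558); print(blobs(bot.snapshot('side'),'side'))"
```

```text
t: 17.0
tcp_pos: [0.5521, 0.3637, 0.2426]
eef_rot: [-1.568, 0.003, 1.455]
contact_force: [0.1, 0.1, 0.9]
width: 0.0876
shift [  2.1 186.6  -2.2] turn -0.04 |q6 -0.98 tcp [0.5521 0.3637 0.2426] ang 1.4551 F [0.1 0.1 0.9] w 0.0876 t 17.0
[([259.4, 146.0], 96), ([293.6, 146.6], 99), ([260.6, 163.4], 111), ([307.2, 225.0], 231)]
```

```bash
python3 -m handwheel '[[0.001,0.05,-0.001,0,0.0878],[0.001,0.1,-0.001,0,0.0878],[0.001,0.14,-0.001,0,0.0878],[0.001,0.17,-0.001,0,0.0878],[0.001,0.19,-0.001,0,0.0878],[0.001,0.19,-0.001,0,0.0878],[0.001,0.19,-0.001,0,0.03],[0.001,0.19,-0.001,0,0.03],[0.001,0.19,-0.001,0,0.03],[0.001,0.19,-0.001,0,0.03],[0.001,0.19,-0.001,0,0.03],[0.001,0.19,-0.001,0,0.03]]'; python3 -c "
from h import *
go(.554,.365,.056,1.4558)"
python3 -m handwheel '[[0,-0.04,0,0,0.03],[0,-0.09,0,0,0.03],[0,-0.14,0,0,0.03],[0,-0.19,0,0,0.03],[0,-0.19,0,0,0.03],[0,-0.19,0,0,0.03],[0,-0.19,0,0,0.03]]'; python3 -c "
from h import *
go(.584,.0503,.25,1.4558)"
```

```text
t: 18.25
tcp_pos: [0.5545, 0.366, 0.0555]
eef_rot: [-1.572, 0.0, 1.456]
contact_force: [-1.2, -2.7, 6.1]
width: 0.0528
shift [-1.  -0.5  0.3] turn -0.01 |q6 -0.98 tcp [0.5545 0.366  0.0555] ang 1.4556 F [-1.2 -2.7  6.1] w 0.0528 t 18.2
t: 18.95
tcp_pos: [0.5528, 0.3656, 0.2427]
eef_rot: [-1.568, 0.002, 1.455]
contact_force: [-0.1, -0.8, -0.4]
width: 0.052
shift [-309.6   -6.9  -67.3] turn -0.02 |q6 -0.98 tcp [0.5528 0.3656 0.2427] ang 1.4554 F [-0.1 -0.8 -0.4] w 0.052 t 18.9
```

```bash
python3 -m handwheel '[[-0.05,-0.005,-0.011,0,0.03],[-0.1,-0.005,-0.022,0,0.03],[-0.15,-0.005,-0.033,0,0.03],[-0.2,-0.005,-0.044,0,0.03],[-0.25,-0.005,-0.055,0,0.03],[-0.31,-0.005,-0.067,0,0.03],[-0.31,-0.005,-0.067,0,0.03],[-0.31,-0.005,-0.067,0,0.03],[-0.31,-0.005,-0.067,0,0.03],[-0.31,-0.005,-0.067,0,0.03]]'; cat >> h.py <<'E'
def hang():
    "jar in hand: side-view mean of jar edges vs projected TCP axis, in mm of x"
    im=bot.snapshot("side"); p=bot.state()['tcp_pos']; o=[]
    for dz in(-.045,-.04,-.035,-.03):
        q=proj("side",[[*p[:2],p[2]+dz],[p[0]+.01,p[1],p[2]+dz]]); u=np.arange(640); row=im[int(round(q[0,1])),:,2].astype(float)
        c=int(q[0,0]); thr=150
        l=c
        while row[l]<thr:l-=1
        r=c
        while row[r]<thr:r+=1
        le=l+(row[l]-thr)/(row[l]-row[l+1]); re=r-(row[r]-thr)/(row[r]-row[r-1])
        o.append([((le+re)/2-q[0,0])/(q[1,0]-q[0,0])*10,re-le])
    print("jar x - tcp x mm, width px",np.round(o,1).tolist()); return im
E
python3 - <<'E'
from h import *
im=hang(); print(carrier({"side":im},[.506,-.011,-.115]))
go(.584,.0503,.0625,1.4558)
E
```

```text
t: 19.95
tcp_pos: [0.5843, 0.052, 0.2488]
eef_rot: [-1.569, -0.0, 1.456]
contact_force: [0.1, 1.0, -0.8]
width: 0.0519
jar x - tcp x mm, width px [[-1.3, 18.4], [-1.4, 18.5], [-1.7, 18.8], [-1.6, 18.7]]
(array([ 0.50576141, -0.01240518, -0.10820391]), np.float64(0.4122239884027362))
shift [ -1.9 186.6  -0. ] turn 0.07 |q6 -1.49 tcp [0.5844 0.0521 0.2491] ang 1.457 F [-0.1 -0.9 -0.8] w 0.052 t 20.0
```

```bash
python3 -m handwheel '[[-0.002,0.05,-0.001,0,0.03],[-0.002,0.1,-0.001,0,0.03],[-0.002,0.125,-0.001,0,0.03],[-0.002,0.14,-0.001,0,0.03],[-0.002,0.155,-0.001,0,0.03],[-0.002,0.155,-0.001,0,0.03]]'; python3 -c "
from h import *
go(.584,.0503,.0625,1.4558)"
```

```text
t: 20.6
tcp_pos: [0.5838, 0.0499, 0.0925]
eef_rot: [-1.566, 0.0, 1.457]
contact_force: [-1.5, 0.6, -0.6]
width: 0.052
shift [ 0.5 30.  -0.3] turn 0.08 |q6 -1.49 tcp [0.5838 0.0499 0.0925] ang 1.4573 F [-1.5  0.6 -0.6] w 0.052 t 20.6
```

```bash
python3 -m handwheel '[[0,0.01,0,0,0.03],[0,0.02,0,0,0.03],[0,0.029,0,0,0.03],[0,0.029,0,0,0.03],[0,0.029,0,0,0.03]]'; python3 -c "
from h import *
go(.584,.0503,.0625,1.4558)"
python3 -m handwheel '[[0,0,0,0,0.066],[0,0,0,0,0.066],[0,0,0,0,0.066],[0,-0.03,0,0,0.066],[0,-0.07,0,0,0.066],[0,-0.12,0,0,0.08],[0,-0.17,0,0,0.08],[0,-0.18,0,0,0.08],[0,-0.18,0,0,0.08]]'; python3 - <<'E'
from h import *
ims={n:bot.snapshot(n) for n in("top","side")}
cv2.imwrite("pics/s6.png",ims["side"]); cv2.imwrite("pics/top6.png",ims["top"])
print(carrier({"side":ims["side"]},[.506,-.011,-.115]),blobs(ims["top"],"top"),blobs(ims["side"],"side"))
go(.441,.259,.25,1.4558)
E
```

```text
t: 21.1
tcp_pos: [0.5855, 0.0483, 0.0655]
eef_rot: [-1.57, 0.0, 1.455]
contact_force: [-0.3, 0.2, 0.1]
width: 0.0517
shift [1.8 3.  1.7] turn -0.03 |q6 -1.49 tcp [0.5855 0.0483 0.0655] ang 1.4552 F [-0.3  0.2  0.1] w 0.0517 t 21.1
t: 22.0
tcp_pos: [0.5873, 0.0483, 0.2484]
eef_rot: [-1.576, -0.0, 1.455]
contact_force: [-0.5, 0.1, -0.4]
width: 0.08
(array([ 0.50567223, -0.01358917, -0.11299389]), np.float64(0.317281422017478)) [([343.3, 210.2], 120), ([226.0, 260.3], 241), ([184.9, 263.3], 249)] [([259.4, 146.1], 99), ([260.3, 162.8], 132), ([309.5, 195.8], 163), ([307.3, 225.1], 228)]
shift [192.7  -5.3 167.1] turn -0.03 |q6 -1.49 tcp [0.5847 0.0483 0.2445] ang 1.4553 F [-1.2  0.4 -0.3] w 0.0802 t 22.1
```

```bash
python3 -m handwheel '[[0.035,0,0.03,0,0.0878],[0.07,0,0.06,0,0.0878],[0.105,0,0.09,0,0.0878],[0.14,0,0.12,0,0.0878],[0.193,0,0.167,0,0.0878],[0.193,0,0.167,0,0.0878],[0.193,0,0.167,0,0.0878],[0.193,0,0.167,0,0.0878],[0.193,0,0.167,0,0.0878]]';python3 -c "
from h import *
go(.441,.259,.056,1.4558); print(blobs(bot.snapshot('side'),'side'))"
```

```text
t: 23.0
tcp_pos: [0.4422, 0.2582, 0.2445]
eef_rot: [-1.569, 0.002, 1.454]
contact_force: [1.5, -0.6, -1.5]
width: 0.0879
shift [  0.9 188.5   1. ] turn -0.08 |q6 -1.06 tcp [0.4422 0.2582 0.2445] ang 1.4544 F [ 1.5 -0.6 -1.5] w 0.0879 t 23.0
[([259.4, 146.0], 98), ([260.5, 162.9], 124), ([309.5, 195.7], 162), ([307.1, 225.0], 237)]
```

```bash
python3 -m handwheel '[[0.001,0.05,0.001,0,0.0878],[0.001,0.1,0.001,0,0.0878],[0.001,0.14,0.001,0,0.0878],[0.001,0.17,0.001,0,0.0878],[0.001,0.187,0.001,0,0.0878],[0.001,0.187,0.001,0,0.0878],[0.001,0.187,0.001,0,0.03],[0.001,0.187,0.001,0,0.03],[0.001,0.187,0.001,0,0.03],[0.001,0.187,0.001,0,0.03],[0.001,0.187,0.001,0,0.03],[0.001,0.187,0.001,0,0.03]]'; python3 -c "
from h import *
go(.441,.259,.056,1.4558)"
python3 -m handwheel '[[0,-0.04,0,0,0.03],[0,-0.09,0,0,0.03],[0,-0.14,0,0,0.03],[0,-0.19,0,0,0.03],[0,-0.19,0,0,0.03],[0,-0.19,0,0,0.03],[0,-0.19,0,0,0.03]]'; python3 -c "
from h import *
go(.429,-.072,.25,1.4558)"
```

```text
t: 24.25
tcp_pos: [0.4414, 0.2604, 0.0592]
eef_rot: [-1.572, -0.0, 1.456]
contact_force: [-0.9, -1.1, 4.4]
width: 0.0527
shift [-1.5  3.2  0.3] turn -0.02 |q6 -1.06 tcp [0.4414 0.2604 0.0592] ang 1.4555 F [-0.9 -1.1  4.4] w 0.0527 t 24.2
t: 24.95
tcp_pos: [0.4398, 0.2599, 0.247]
eef_rot: [-1.568, 0.001, 1.455]
contact_force: [-0.5, -0.4, -2.3]
width: 0.0526
shift [-331.    -2.6  -27.5] turn -0.03 |q6 -1.06 tcp [0.4398 0.2599 0.247 ] ang 1.4553 F [-0.5 -0.4 -2.3] w 0.0526 t 24.9
```

```bash
python3 -m handwheel '[[-0.05,-0.003,-0.004,0,0.03],[-0.1,-0.003,-0.008,0,0.03],[-0.15,-0.003,-0.012,0,0.03],[-0.2,-0.003,-0.016,0,0.03],[-0.25,-0.003,-0.02,0,0.03],[-0.3,-0.003,-0.024,0,0.03],[-0.331,-0.003,-0.028,0,0.03],[-0.331,-0.003,-0.028,0,0.03],[-0.331,-0.003,-0.028,0,0.03],[-0.331,-0.003,-0.028,0,0.03],[-0.331,-0.003,-0.028,0,0.03]]'; python3 - <<'E'
from h import *
im=hang(); print(carrier({"side":im},[.506,-.011,-.115]))
go(.429,-.072,.065,1.4558); print(blobs(im,"side"),blobs(bot.snapshot("top"),"top"))
E
```

```text
t: 26.05
tcp_pos: [0.4303, -0.0703, 0.251]
eef_rot: [-1.569, -0.001, 1.457]
contact_force: [-0.3, 0.2, -0.2]
width: 0.0521
jar x - tcp x mm, width px [[-1.7, 20.6], [-1.6, 20.7], [-1.5, 20.6], [-1.7, 20.5]]
(array([ 0.50575966, -0.01356547, -0.11258937]), np.float64(0.3388137232469099))
shift [ -1.9 186.2   1.1] turn 0.08 |q6 -1.78 tcp [ 0.4305 -0.0703  0.2512] ang 1.4573 F [-0.1  0.  -0.2] w 0.052 t 26.1
[([262.0, 145.6], 51), ([255.5, 165.6], 44), ([309.5, 195.6], 167), ([307.1, 224.8], 241)] [([295.7, 208.8], 233), ([342.7, 213.4], 216), ([184.8, 263.4], 248)]
```

```bash
python3 -m handwheel '[[-0.002,0.05,0,0,0.03],[-0.002,0.1,0,0,0.03],[-0.002,0.125,0,0,0.03],[-0.002,0.14,0,0,0.03],[-0.002,0.155,0,0,0.03],[-0.002,0.155,0,0,0.03]]'; python3 -c "
from h import *
go(.429,-.072,.065,1.4558)"
```

```text
t: 26.75
tcp_pos: [0.4293, -0.0725, 0.0952]
eef_rot: [-1.567, -0.001, 1.457]
contact_force: [-0.3, -0.2, -0.7]
width: 0.0516
shift [ 0.5 30.2  0.2] turn 0.05 |q6 -1.78 tcp [ 0.4293 -0.0725  0.0952] ang 1.4566 F [-0.3 -0.2 -0.7] w 0.0516 t 26.8
```

```bash
python3 -m handwheel '[[0,0.01,0,0,0.03],[0,0.02,0,0,0.03],[0,0.029,0,0,0.03],[0,0.029,0,0,0.03],[0,0.029,0,0,0.03]]'; python3 -c "
from h import *
go(.429,-.072,.065,1.4558)"
python3 -m handwheel '[[0,0,0,0,0.066],[0,0,0,0,0.066],[0,0,0,0,0.066],[0,-0.03,0,0,0.066],[0,-0.07,0,0,0.066],[0,-0.12,0,0,0.08],[0,-0.17,0,0,0.08],[0,-0.18,0,0,0.08],[0,-0.18,0,0,0.08]]'; python3 - <<'E'
from h import *
ims={n:bot.snapshot(n) for n in("top","side")}
print(carrier({"side":ims["side"]},[.506,-.011,-.115]),blobs(ims["top"],"top"),blobs(ims["side"],"side"))
go(.436,.3797,.25,1.4558)
E
```

```text
t: 27.25
tcp_pos: [0.4304, -0.0736, 0.0675]
eef_rot: [-1.57, -0.0, 1.455]
contact_force: [0.7, -0.6, -0.4]
width: 0.0514
shift [1.4 2.5 1.5] turn -0.03 |q6 -1.78 tcp [ 0.4304 -0.0736  0.0675] ang 1.4552 F [ 0.7 -0.6 -0.4] w 0.0514 t 27.2
t: 28.15
tcp_pos: [0.432, -0.0741, 0.2497]
eef_rot: [-1.576, 0.001, 1.455]
contact_force: [-0.7, -0.5, -0.9]
width: 0.0798
(array([ 0.50575841, -0.01356331, -0.1121341 ]), np.float64(0.3391421844267485)) [([295.7, 208.7], 234), ([342.7, 213.4], 216), ([184.8, 263.4], 248)] [([261.9, 146.0], 53), ([309.5, 195.6], 166), ([255.4, 224.1], 225), ([307.1, 224.8], 237)]
shift [450.8  -3.3  45.9] turn -0.03 |q6 -1.78 tcp [ 0.4296 -0.0733  0.2465] ang 1.4553 F [-0.1 -0.  -0.1] w 0.0796 t 28.2
```

```bash
python3 -m handwheel '[[0.05,0,0.005,0,0.0878],[0.1,0,0.01,0,0.0878],[0.15,0,0.015,0,0.0878],[0.2,0,0.02,0,0.0878],[0.25,0,0.025,0,0.0878],[0.3,0,0.03,0,0.0878],[0.35,0,0.035,0,0.0878],[0.4,0,0.04,0,0.0878],[0.451,0,0.046,0,0.0878],[0.451,0,0.046,0,0.0878],[0.451,0,0.046,0,0.0878],[0.451,0,0.046,0,0.0878]]';python3 -c "
from h import *
go(.436,.3797,.057,1.4558); print(blobs(bot.snapshot('side'),'side'))"
```

```text
t: 29.45
tcp_pos: [0.4358, 0.378, 0.2456]
eef_rot: [-1.568, 0.003, 1.455]
contact_force: [-0.2, -0.0, 0.3]
width: 0.0875
shift [  2.3 188.6  -0.5] turn -0.04 |q6 -0.86 tcp [0.4358 0.378  0.2456] ang 1.4551 F [-0.2 -0.   0.3] w 0.0875 t 29.4
[([259.5, 146.1], 93), ([309.5, 195.8], 164), ([255.2, 224.1], 229), ([307.1, 224.7], 236)]
```

```bash
python3 -m handwheel '[[0.001,0.05,0,0,0.0878],[0.001,0.1,0,0,0.0878],[0.001,0.14,0,0,0.0878],[0.001,0.17,0,0,0.0878],[0.001,0.188,0,0,0.0878],[0.001,0.188,0,0,0.0878],[0.001,0.188,0,0,0.03],[0.001,0.188,0,0,0.03],[0.001,0.188,0,0,0.03],[0.001,0.188,0,0,0.03],[0.001,0.188,0,0,0.03],[0.001,0.188,0,0,0.03]]'; python3 -c "
from h import *
go(.436,.3797,.057,1.4558)"
python3 -m handwheel '[[0,-0.04,0,0,0.03],[0,-0.09,0,0,0.03],[0,-0.14,0,0,0.03],[0,-0.19,0,0,0.03],[0,-0.19,0,0,0.03],[0,-0.19,0,0,0.03],[0,-0.19,0,0,0.03]]'; python3 -c "
from h import *
go(.445,.067,.25,1.4558)"
```

```text
t: 30.7
tcp_pos: [0.4372, 0.3807, 0.0603]
eef_rot: [-1.572, -0.0, 1.456]
contact_force: [0.0, -1.7, 5.6]
width: 0.0534
shift [-1.2  3.3  1.1] turn -0.01 |q6 -0.86 tcp [0.4372 0.3807 0.0603] ang 1.4555 F [ 0.  -1.7  5.6] w 0.0534 t 30.7
t: 31.4
tcp_pos: [0.4358, 0.38, 0.248]
eef_rot: [-1.568, 0.002, 1.455]
contact_force: [0.3, -0.4, -0.1]
width: 0.0529
shift [-309.9   -1.5  -45.2] turn -0.03 |q6 -0.86 tcp [0.4358 0.38   0.248 ] ang 1.4553 F [ 0.3 -0.4 -0.1] w 0.0529 t 31.4
```

```bash
python3 -m handwheel '[[-0.05,-0.003,-0.007,0,0.03],[-0.1,-0.003,-0.014,0,0.03],[-0.15,-0.003,-0.021,0,0.03],[-0.2,-0.003,-0.028,0,0.03],[-0.25,-0.003,-0.036,0,0.03],[-0.31,-0.003,-0.045,0,0.03],[-0.31,-0.003,-0.045,0,0.03],[-0.31,-0.003,-0.045,0,0.03],[-0.31,-0.003,-0.045,0,0.03],[-0.31,-0.003,-0.045,0,0.03]]'; python3 - <<'E'
from h import *
im=hang(); print(carrier({"side":im},[.506,-.011,-.115]))
go(.445,.067,.066,1.4558); print(blobs(im,"side"),blobs(bot.snapshot("top"),"top"))
E
```

```text
t: 32.4
tcp_pos: [0.4455, 0.0689, 0.252]
eef_rot: [-1.569, -0.0, 1.457]
contact_force: [-0.6, -0.1, 0.2]
width: 0.0517
jar x - tcp x mm, width px [[-3.0, 18.7], [-2.8, 18.8], [-2.7, 19.0], [-3.0, 19.3]]
(array([ 0.50538545, -0.01349533, -0.11538837]), np.float64(0.29557222179995307))
shift [ -2.1 186.2   0.2] turn 0.08 |q6 -1.46 tcp [0.4456 0.069  0.2522] ang 1.4572 F [ 1.  -0.  -1.1] w 0.0513 t 32.5
[([309.4, 195.7], 163), ([255.4, 224.1], 228), ([307.1, 224.8], 235)] [([295.7, 208.7], 233), ([342.7, 213.4], 216), ([339.0, 258.6], 171)]
```

```bash
python3 -m handwheel '[[-0.002,0.05,-0.0015,0,0.03],[-0.002,0.1,-0.0015,0,0.03],[-0.002,0.125,-0.0015,0,0.03],[-0.002,0.14,-0.0015,0,0.03],[-0.002,0.155,-0.0015,0,0.03],[-0.002,0.155,-0.0015,0,0.03]]'; python3 -c "
from h import *
go(.447,.067,.066,1.4558)"
```

```text
t: 33.1
tcp_pos: [0.4457, 0.0663, 0.096]
eef_rot: [-1.567, 0.0, 1.457]
contact_force: [-1.2, -0.6, -0.5]
width: 0.0515
shift [ 0.8 30.  -1.3] turn 0.06 |q6 -1.46 tcp [0.4457 0.0663 0.096 ] ang 1.4569 F [-1.2 -0.6 -0.5] w 0.0515 t 33.1
```

```bash
python3 -m handwheel '[[0,0.01,0,0,0.03],[0,0.02,0,0,0.03],[0,0.029,0,0,0.03],[0,0.029,0,0,0.03],[0,0.029,0,0,0.03]]'; python3 -c "
from h import *
go(.447,.067,.066,1.4558)"
python3 -m handwheel '[[0,0,0,0,0.066],[0,0,0,0,0.066],[0,0,0,0,0.066],[0,-0.03,0,0,0.066],[0,-0.07,0,0,0.066],[0,-0.12,0,0,0.066],[0,-0.17,0,0,0.066],[0,-0.18,0,0,0.06],[0,-0.18,0,0,0.06]]'; python3 - <<'E'
from h import *
ims={n:bot.snapshot(n) for n in("top","side")}
print(carrier({"side":ims["side"]},[.506,-.011,-.115]),blobs(ims["top"],"top"),blobs(ims["side"],"side"))
cv2.imwrite("pics/s7.png",ims["side"]); cv2.imwrite("pics/s7c.png",cv2.resize(ims["side"][150:280,220:350],None,fx=4,fy=4,interpolation=2))
go(.5065,-.0105,.246,-.1155)
E
```

```text
t: 33.6
tcp_pos: [0.447, 0.0654, 0.0685]
eef_rot: [-1.57, 0.0, 1.455]
contact_force: [0.5, -0.9, -1.3]
width: 0.0516
shift [1.6 2.5 0.2] turn -0.03 |q6 -1.46 tcp [0.447  0.0654 0.0685] ang 1.4552 F [ 0.5 -0.9 -1.3] w 0.0516 t 33.6
t: 34.5
tcp_pos: [0.4487, 0.0654, 0.2508]
eef_rot: [-1.576, -0.0, 1.455]
contact_force: [-0.2, 0.1, -0.7]
width: 0.0605
(array([ 0.50522454, -0.01355851, -0.1161639 ]), np.float64(0.2614835806063069)) [([295.7, 208.7], 234), ([342.7, 213.4], 216), ([339.1, 258.0], 149)] [([261.6, 194.9], 158), ([309.5, 195.8], 165), ([255.2, 224.2], 226), ([307.1, 224.7], 236)]
shift [-68.4   1.5 -68.6] turn 90.0 |q6 -1.46 tcp [0.4463 0.0654 0.2476] ang 1.4552 F [-0.5 -0.6  0.4] w 0.0598 t 34.6
```

View pics/s7c.png

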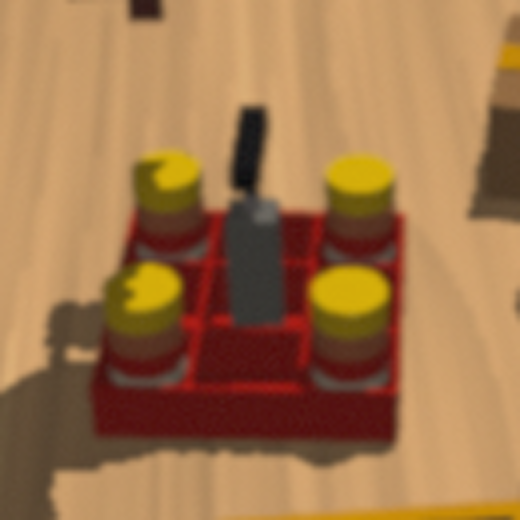

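```bash
python3 -m handwheel '[[-0.03,0,-0.03,20,0.06],[-0.0684,0.0,-0.0686,90,0.06],[-0.0684,0.0,-0.0686,90,0.06],[-0.0684,0.0,-0.0686,90,0.06],[-0.0684,0.0,-0.0686,90,0.06],[-0.0684,0.0,-0.0686,90,0.06],[-0.0684,0.0,-0.0686,90,0.06],[-0.0684,0.0,-0.0686,90,0.06],[-0.0684,0.0,-0.0686,90,0.06],[-0.0684,0.0,-0.0686,90,0.06],[-0.0684,0.0,-0.0686,90,0.06],[-0.0684,0.0,-0.0686,90,0.06],[-0.0684,0.0,-0.0686,90,0.06],[-0.0684,0.0,-0.0686,90,0.06]]'; python3 -c "
from h import *
go(.5065,-.0105,.151,-.1155)
im=bot.snapshot('side');print(carrier({'side':im},[.506,-.011,-.115]),blobs(im,'side'))"
```

```text
t: 36.0
tcp_pos: [0.5068, -0.0104, 0.2476]
eef_rot: [-1.571, 0.002, -0.114]
contact_force: [-0.5, -0.2, 0.3]
width: 0.0598
shift [-0.1 96.6 -0.1] turn 0.09 |q6 -0.04 tcp [ 0.5068 -0.0104  0.2476] ang -0.114 F [-0.5 -0.2  0.3] w 0.0598 t 36.0
(array([ 0.50607575, -0.01249445, -0.10755319]), np.float64(0.4371234305003084)) [([261.2, 194.8], 168), ([309.5, 195.7], 165), ([255.1, 224.5], 207), ([307.1, 224.7], 241)]
```

```bash
python3 -m handwheel '[[0,0.04,0,0,0.06],[0,0.08,0,0,0.06],[0,0.0965,0,0,0.06],[0,0.0965,0,0,0.06],[0,0.0965,0,0,0.0],[0,0.0965,0,0,0.0],[0,0.0965,0,0,0.0],[0,0.0965,0,0,0.0],[0,0.0965,0,0,0.0],[0,0.0965,0,0,0.0]]' 55; python3 -c "
from h import *
go(.5065,-.0105,.151,-.1155)"
python3 -m handwheel '[[0,-0.01,0,0,0],[0,-0.02,0,0,0],[0,-0.03,0,0,0],[0,-0.04,0,0,0],[0,-0.05,0,0,0],[0,-0.06,0,0,0],[0,-0.075,0,0,0],[0,-0.09,0,0,0],[0,-0.105,0,0,0],[0,-0.12,0,0,0],[0,-0.13,0,0,0],[0,-0.13,0,0,0],[0,-0.13,0,0,0],[0,-0.13,0,0,0],[0,-0.13,0,0,0],[0,-0.13,0,0,0],[0,-0.13,0,0,0],[0,-0.13,0,0,0],[0,-0.13,0,0,0],[0,-0.13,0,0,0]]'
python3 - <<'E'
from h import *
im=bot.snapshot("side"); cv2.imwrite("pics/s8.png",cv2.resize(im[100:300,200:400],None,fx=2.5,fy=2.5)); go(.5065,-.0105,.151,-.1155)
E
python3 -m handwheel '[[0,0,0,0,0],[0,0,0,0,0],[0,0,0,0,0],[0,0,0,0,0],[0,0,0,0,0],[0,0,0,0,0],[0,0,0,0,0],[0,0,0,0,0],[0,0,0,0,0],[0,0,0,0,0],[0,0,0,0,0],[0,0,0,0,0],[0,0,0,0,0],[0,0,0,0,0],[0,0,0,0,0],[0,0,0,0,0],[0,0,0,0,0],[0,0,0,0,0],[0,0,0,0,0],[0,0,0,0,0]]'
```

```text
t: 37.05
tcp_pos: [0.5068, -0.0104, 0.1526]
eef_rot: [-1.571, 0.001, -0.115]
contact_force: [-3.3, 0.5, 4.3]
width: 0.0194
shift [-0.3  1.6 -0.1] turn 0.01 |q6 -0.04 tcp [ 0.5068 -0.0104  0.1526] ang -0.1154 F [-3.3  0.5  4.3] w 0.0194 t 37.0
t: 39.05
tcp_pos: [0.5075, -0.0104, 0.2822]
eef_rot: [-1.571, -0.0, -0.115]
contact_force: [-0.8, 0.8, -8.2]
width: 0.0196
shift [ -0.9 131.2  -0.2] turn -0.0 |q6 -0.04 tcp [ 0.5075 -0.0104  0.2822] ang -0.1155 F [ 0.1 -0.7 -8.1] w 0.02 t 39.1
t: 41.1
tcp_pos: [0.5074, -0.0105, 0.2822]
eef_rot: [-1.571, 0.0, -0.116]
contact_force: [-1.0, -0.4, -8.9]
width: 0.0196
```

View pics/s8.png

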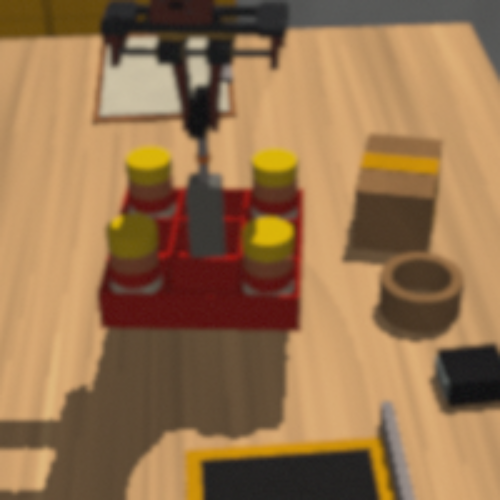

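```bash
python3 -m handwheel '[[0.002,0,-0.005,-0.1,0],[0.005,0,-0.015,-0.4,0],[0.009,0,-0.028,-0.7,0],[0.014,0,-0.043,-1,0],[0.02,0,-0.06,-1.4,0],[0.026,0,-0.079,-2,0],[0.032,0,-0.099,-2.5,0],[0.039,0,-0.119,-3,0],[0.045,0,-0.139,-3.5,0],[0.051,0,-0.159,-4,0],[0.057,0,-0.178,-4.5,0],[0.063,0,-0.196,-5,0],[0.069,0,-0.213,-5.4,0],[0.074,0,-0.228,-5.8,0],[0.078,0,-0.241,-6.1,0],[0.081,0,-0.251,-6.4,0],[0.083,0,-0.257,-6.6,0],[0.084,0,-0.26,-6.6,0],[0.084,0,-0.26,-6.6,0],[0.084,0,-0.26,-6.6,0]]'
python3 - <<'E'
from h import *
ims={n:bot.snapshot(n) for n in("top","side")}; cv2.imwrite("pics/s9.png",ims["side"][150:390,200:440]); go(.5605,-.2785,.151,0)
cv2.imwrite("pics/s9b.png",np.hstack([cv2.resize(ims["side"][150:390,200:400],None,fx=2,fy=2),cv2.resize(ims["top"][140:300,310:490],None,fx=2.2,fy=3)[:480]]))
E
```

```text
t: 43.1
tcp_pos: [0.5608, -0.2777, 0.2822]
eef_rot: [-1.57, 0.0, 0.0]
contact_force: [0.0, 0.4, -8.7]
width: 0.0198
shift [ -0.3 131.2  -0.8] turn 0.01 |q6 -0.57 tcp [ 0.5608 -0.2777  0.2822] ang 0.0002 F [ 0.9  0.6 -7.6] w 0.0197 t 43.2
```

View pics/s9b.png

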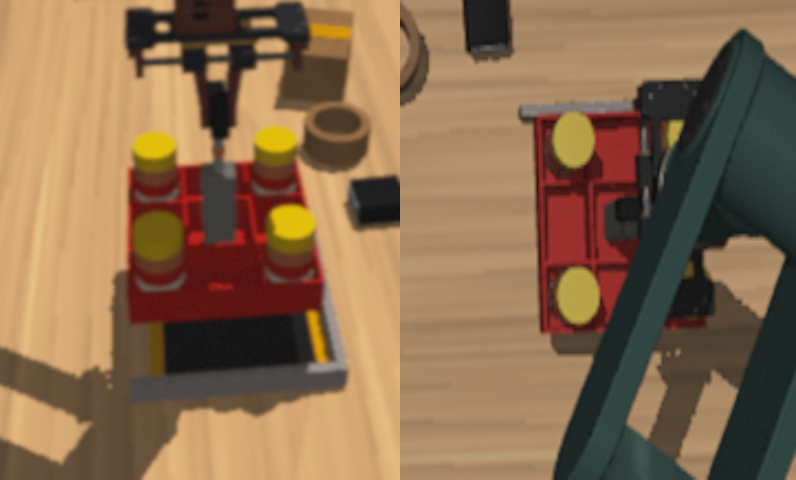

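```bash
python3 -m handwheel '[[0,0.01,0,0,0],[0,0.025,0,0,0],[0,0.04,0,0,0],[0,0.055,0,0,0],[0,0.065,0,0,0],[0,0.072,0,0,0],[0,0.079,0,0,0],[0,0.086,0,0,0],[0,0.092,0,0,0],[0,0.098,0,0,0],[0,0.104,0,0,0],[0,0.11,0,0,0],[0,0.116,0,0,0],[0,0.122,0,0,0],[0,0.128,0,0,0],[0,0.131,0,0,0],[0,0.131,0,0,0],[0,0.131,0,0,0]]'
python3 - <<'E'
from h import *
ims={n:bot.snapshot(n) for n in("top","side")}; go(.5605,-.2785,.151,0); ROI["side"]=(200,180,400,390)
print(blobs(ims["side"],"side"),carrier({"side":ims["side"]},[.56,-.28,0]))
cv2.imwrite("pics/s10.png",cv2.resize(ims["side"][200:370,240:400],None,fx=4,fy=4,interpolation=2)[:600])
E
```

```text
t: 45.0
tcp_pos: [0.5612, -0.2786, 0.1526]
eef_rot: [-1.572, -0.001, -0.0]
contact_force: [-2.4, 3.2, 5.7]
width: 0.0196
shift [-0.7  1.6  0.1] turn -0.02 |q6 -0.57 tcp [ 0.5612 -0.2786  0.1526] ang -0.0003 F [-3.5  2.7  5.3] w 0.0199 t 45.1
[([336.5, 253.8], 278), ([279.0, 257.3], 289), ([344.1, 296.6], 390), ([280.7, 300.6], 373)] (array([ 0.55989929, -0.27154606, -0.00164979]), np.float64(1.4578988881230912))
```

View pics/s10.png

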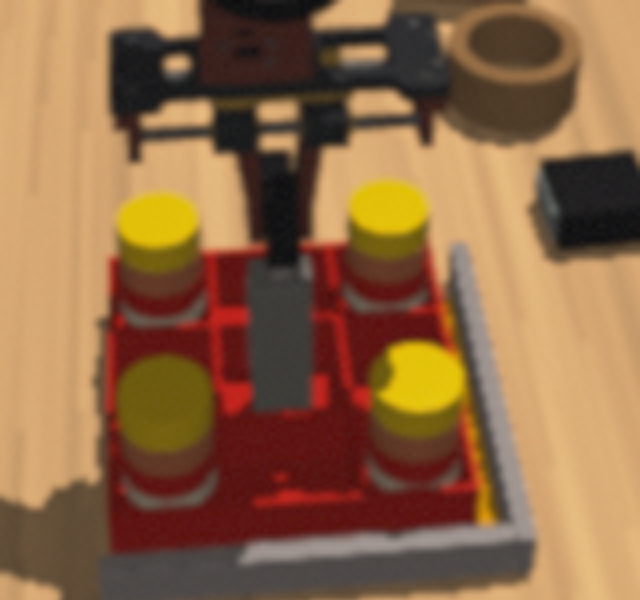

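```bash
python3 -m handwheel '[[0,0,0,0,0.05],[0,0,0,0,0.05],[0,0,0,0,0.05],[0,-0.03,0,0,0.05],[0,-0.07,0,0,0.03],[0,-0.11,0,0,0.0],[0,-0.11,0.05,0,0.0],[0,-0.11,0.1,0,0.0],[0,-0.11,0.147,0,0.0],[0,-0.11,0.147,0,0.0],[0,-0.11,0.147,0,0.0],[0,-0.11,0.147,0,0.0]]'
python3 - <<'E'
from h import *
ims={n:bot.snapshot(n) for n in("top","side")}; go(.561,-.135,.036,0); ROI["side"]=(200,180,400,390); ROI["top"]=(340,150,470,280)
print(blobs(ims["top"],"top"),carrier({"top":ims["top"]},[.56,-.28,0]),carrier({"side":ims["side"]},[.56,-.28,0]))
cv2.imwrite("pics/t11.png",cv2.resize(ims["top"][150:280,340:470],None,fx=4.5,fy=4.5,interpolation=2))
E
```

```text
t: 46.3
tcp_pos: [0.5613, -0.1324, 0.2612]
eef_rot: [-1.572, -0.001, -0.001]
contact_force: [-0.1, -0.3, -0.1]
width: 0.0003
shift [-2.000e-01  2.251e+02 -2.000e+00] turn -0.1 |q6 -0.35 tcp [ 0.5612 -0.1329  0.2611] ang -0.0018 F [ 0.2 -0.1 -0.6] w 0.0005 t 46.4
[([430.2, 233.9], 117)] (array([ 0.55905811, -0.2910746 ,  0.0009401 ]), np.float64(4.330922671630338)) (array([ 0.5610268 , -0.27041199, -0.01044166]), np.float64(1.7365639394871148))
```

View pics/t11.png

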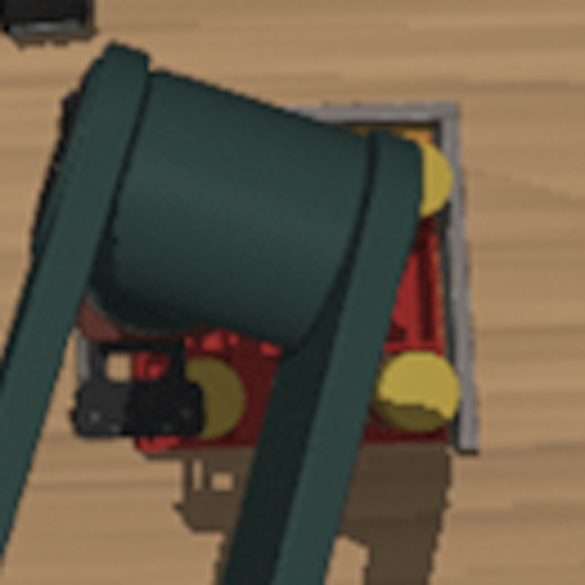

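```bash
python3 -m handwheel '[[0,0.05,0,0,0],[0,0.1,0,0,0],[0,0.15,0,0,0],[0,0.19,0,0,0],[0,0.215,0,0,0],[0,0.225,0,0,0],[0,0.225,0,0,0],[0,0.225,0,0,0]]'
python3 -m handwheel '[[0,0,-0.01,0,0],[0,0,-0.02,0,0],[0,0,-0.025,0,0],[0,0,-0.028,0,0],[0,0,-0.03,0,0],[0,0,-0.03,0,0]]'
python3 -c "
from h import *
go(.561,-.167,.036,0)"
```

```text
t: 47.2
tcp_pos: [0.562, -0.1324, 0.0371]
eef_rot: [-1.572, -0.002, -0.001]
contact_force: [0.7, 0.0, 0.1]
width: 0.0005
t: 47.8
tcp_pos: [0.5609, -0.1617, 0.0363]
eef_rot: [-1.571, -0.0, -0.001]
contact_force: [-0.3, 0.4, 0.4]
width: 0.0006
shift [ 0.1  0.3 -5.3] turn -0.04 |q6 -0.4 tcp [ 0.5609 -0.1617  0.0363] ang -0.0007 F [-0.3  0.4  0.4] w 0.0006 t 47.8
```

```bash
python3 -m handwheel '[[0,0,-0.003,0,0],[0,0,-0.006,0,0],[0,0,-0.008,0,0],[0,0,-0.01,0,0],[0,0,-0.01,0,0],[0,0,-0.01,0,0]]'
python3 -m handwheel '[[0,0,-0.001,0,0],[0,0,-0.002,0,0],[0,0,-0.003,0,0],[0,0,-0.004,0,0],[0,0,-0.004,0,0]]'
python3 -m handwheel '[[0,0,-0.001,0,0],[0,0,-0.002,0,0],[0,0,-0.003,0,0],[0,0,-0.003,0,0],[0,0,-0.003,0,0]]'
```

```text
t: 48.4
tcp_pos: [0.5602, -0.1694, 0.0361]
eef_rot: [-1.568, 0.001, -0.001]
contact_force: [-1.0, 6.9, 2.3]
width: 0.0009
t: 48.9
tcp_pos: [0.5602, -0.1731, 0.0361]
eef_rot: [-1.567, 0.002, -0.001]
contact_force: [0.5, 8.5, 4.4]
width: 0.0003
t: 49.4
tcp_pos: [0.5602, -0.176, 0.0361]
eef_rot: [-1.567, 0.002, -0.001]
contact_force: [0.2, 7.9, 3.9]
width: 0.0003
```

```bash
python3 -m handwheel '[[0,0,-0.001,0,0],[0,0,-0.002,0,0],[0,0,-0.002,0,0],[0,0,-0.002,0,0]]'
python3 -m handwheel '[[0,0,-0.001,0,0],[0,0,-0.002,0,0],[0,0,-0.002,0,0],[0,0,-0.002,0,0]]'
python3 -m handwheel '[[0,0,-0.001,0,0],[0,0,-0.002,0,0],[0,0,-0.002,0,0],[0,0,-0.002,0,0]]'
```

```text
t: 49.8
tcp_pos: [0.5602, -0.1774, 0.0361]
eef_rot: [-1.567, 0.002, -0.001]
contact_force: [-0.6, 10.3, 5.2]
width: 0.0003
t: 50.2
tcp_pos: [0.5599, -0.1777, 0.0361]
eef_rot: [-1.564, 0.002, -0.002]
contact_force: [1.2, 16.0, 7.5]
width: 0.0004
t: 50.6
tcp_pos: [0.5598, -0.1778, 0.0361]
eef_rot: [-1.561, 0.002, -0.002]
contact_force: [2.0, 22.5, 8.7]
width: 0.0005
```

```bash
python3 -m handwheel '[[0,0,0.03,0,0],[0,0,0.04,0,0],[0,-0.05,0.04,0,0],[0,-0.1,0.04,0,0],[0,-0.15,0.04,0,0],[0,-0.2,0.04,0,0],[0,-0.22,0.04,0,0],[-0.05,-0.22,-0.01,20,0],[-0.1,-0.22,-0.06,40,0],[-0.14,-0.22,-0.108,90,0],[-0.14,-0.22,-0.108,90,0],[-0.14,-0.22,-0.108,90,0],[-0.14,-0.22,-0.108,90,0],[-0.14,-0.22,-0.108,90,0],[-0.14,-0.22,-0.108,90,0],[-0.14,-0.22,-0.108,90,0],[-0.14,-0.22,-0.108,90,0],[-0.14,-0.22,-0.108,90,0],[-0.14,-0.22,-0.108,90,0],[-0.14,-0.22,-0.108,90,0]]'
python3 - <<'E'
from h import *
ims={n:bot.snapshot(n) for n in("top","side")}; go(.42,-.292,.036,-1.5708); ROI["side"]=(200,180,400,390); ROI["top"]=(340,150,470,280)
print(blobs(ims["side"],"side"),blobs(ims["top"],"top"),carrier({"side":ims["side"]},[.56,-.28,0]))
cv2.imwrite("pics/t12.png",np.hstack([cv2.resize(ims["side"][215:365,240:390],None,fx=2.6,fy=2.6),cv2.resize(ims["top"][150:280,340:470],None,fx=3,fy=3)]))
E
```

```text
t: 52.6
tcp_pos: [0.4208, -0.2925, 0.2562]
eef_rot: [-1.571, -0.0, -1.569]
contact_force: [-0.0, 0.1, 0.8]
width: 0.0001
shift [ -0.5 220.2  -0.8] turn 0.07 |q6 0.83 tcp [ 0.4208 -0.2925  0.2562] ang -1.5695 F [-0.   0.7 -0. ] w 0.0005 t 52.7
[([337.0, 257.7], 281), ([278.9, 261.4], 291), ([344.8, 301.2], 406), ([280.8, 304.8], 413)] [([387.3, 190.5], 214), ([431.7, 189.6], 105), ([434.3, 235.8], 136), ([389.2, 238.2], 219)] (array([ 0.55946946, -0.27004666, -0.00067558]), np.float64(2.9566115895044685))
```

View pics/t12.png

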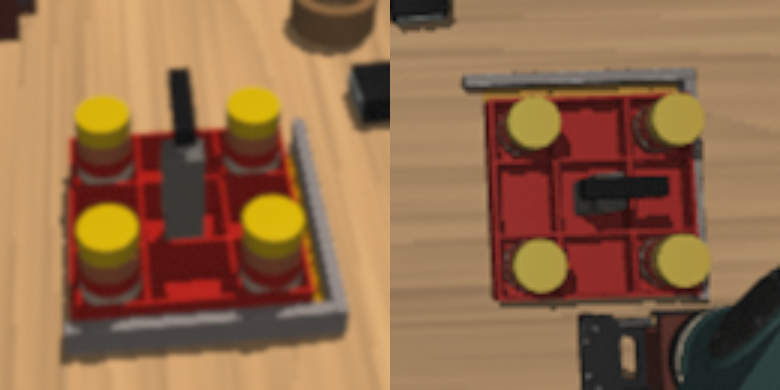

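```bash
python3 -m handwheel '[[0,0.05,0,0,0],[0,0.1,0,0,0],[0,0.15,0,0,0],[0,0.19,0,0,0],[0,0.212,0,0,0],[0,0.22,0,0,0],[0,0.22,0,0,0],[0,0.22,0.01,0,0],[0,0.22,0.02,0,0],[0,0.22,0.023,0,0],[0,0.22,0.025,0,0],[0,0.22,0.027,0,0],[0,0.22,0.029,0,0],[0,0.22,0.031,0,0],[0,0.22,0.031,0,0]]'
python3 -m handwheel '[[0,0,0.001,0,0],[0,0,0.002,0,0],[0,0,0.003,0,0],[0,0,0.004,0,0],[0,0,0.004,0,0]]'
```

```text
t: 54.2
tcp_pos: [0.4485, -0.2915, 0.0371]
eef_rot: [-1.577, 0.001, -1.569]
contact_force: [-13.4, -1.2, 10.8]
width: 0.0005
t: 54.7
tcp_pos: [0.452, -0.291, 0.037]
eef_rot: [-1.578, 0.002, -1.569]
contact_force: [-14.0, -0.5, 13.0]
width: 0.0005
```

```bash
python3 -m handwheel '[[0,0,0.001,0,0],[0,0,0.002,0,0],[0,0,0.003,0,0],[0,0,0.003,0,0]]'
```

```text
t: 55.1
tcp_pos: [0.4549, -0.2908, 0.0369]
eef_rot: [-1.578, 0.002, -1.569]
contact_force: [-13.8, -0.6, 11.6]
width: 0.0008
```

```bash
python3 -m handwheel '[[0,-0.001,0.001,0,0],[0,-0.001,0.002,0,0],[0,-0.001,0.003,0,0],[0,-0.001,0.003,0,0]]'
python3 -m handwheel '[[0,0,0.001,0,0],[0,0,0.002,0,0],[0,0,0.002,0,0]]'
python3 -m handwheel '[[0,0,0.001,0,0],[0,0,0.002,0,0],[0,0,0.002,0,0]]'
```

```text
t: 55.5
tcp_pos: [0.4598, -0.2915, 0.0375]
eef_rot: [-1.575, 0.001, -1.57]
contact_force: [-8.6, -0.9, 6.3]
width: 0.0003
t: 55.8
tcp_pos: [0.4613, -0.2914, 0.0375]
eef_rot: [-1.576, 0.001, -1.57]
contact_force: [-10.6, 0.2, 6.7]
width: 0.0004
t: 56.1
tcp_pos: [0.4614, -0.2914, 0.0376]
eef_rot: [-1.579, 0.002, -1.569]
contact_force: [-15.6, -2.8, 10.7]
width: 0.0005
```

```bash
python3 -m handwheel '[[0,0,0.001,0,0],[0,0,0.002,0,0],[0,0,0.002,0,0]]'
python3 -m handwheel '[[0,0,-0.02,0,0],[0,0,-0.04,0,0],[0,-0.05,-0.04,0,0],[0,-0.1,-0.04,0,0],[0,-0.15,-0.04,0,0],[0,-0.2,-0.04,0,0],[0,-0.22,-0.04,0,0],[0,-0.22,-0.04,0,0],[0,-0.22,-0.04,0,0]]'
python3 - <<'E'
from h import *
ims={n:bot.snapshot(n) for n in("top","side")}; go(.42,-.292,.256,0)
cv2.imwrite("pics/t13.png",np.hstack([cv2.resize(ims["side"][215:365,240:390],None,fx=2.65,fy=3.8,interpolation=2),cv2.resize(ims["top"][155:270,350:455],None,fx=3.8,fy=4.95,interpolation=2)[:570]]))
E
```

```text
t: 56.4
tcp_pos: [0.4615, -0.2913, 0.0375]
eef_rot: [-1.582, 0.002, -1.568]
contact_force: [-21.2, -4.4, 15.7]
width: 0.0008
t: 57.3
tcp_pos: [0.4283, -0.2923, 0.2574]
eef_rot: [-1.57, -0.001, -1.571]
contact_force: [0.2, 0.4, -0.7]
width: 0.0005
shift [ 0.5 -0.4 -7.2] turn 90.0 |q6 0.84 tcp [ 0.4272 -0.2915  0.2556] ang -1.5709 F [ 0.3  0.9 -0.3] w 0.0005 t 57.4Traceback (most recent call last):
  File "<stdin>", line 3, in <module>
    return _nx.concatenate(arrs, 1, dtype=dtype, casting=casting)
           ~~~~~~~~~~~~~~~^^^^^^^^^^^^^^^^^^^^^^^^^^^^^^^^^^^^^^^
ValueError: all the input array dimensions except for the concatenation axis must match exactly, but along dimension 0, the array at index 0 has size 570 and the array at index 1 has size 569
```

```bash
python3 -m handwheel '[[-0.04,0,0.035,-8,0],[-0.08,0,0.07,-16,0],[-0.12,0,0.11,-25,0],[-0.152,0,0.146,-90,0],[-0.152,0,0.146,-90,0],[-0.152,0,0.146,-90,0],[-0.152,0,0.146,-90,0],[-0.152,0,0.146,-90,0],[-0.152,0,0.146,-90,0],[-0.152,0,0.146,-90,0],[-0.152,0,0.146,-90,0],[-0.152,0,0.146,-90,0],[-0.152,0,0.146,-90,0],[-0.152,0,0.146,-90,0]]'
python3 -c "
from h import *
go(.573,-.14,.037,0)"
```

```text
t: 58.8
tcp_pos: [0.5736, -0.1403, 0.2562]
eef_rot: [-1.57, 0.001, -0.002]
contact_force: [0.0, 0.2, 0.6]
width: 0.0004
shift [-3.000e-01  2.192e+02  1.000e-01] turn -0.13 |q6 -0.35 tcp [ 0.5736 -0.1403  0.2562] ang -0.0022 F [0.  0.2 0.6] w 0.0004 t 58.8
```

```bash
python3 -m handwheel '[[0,0.05,0,0,0],[0,0.1,0,0,0],[0,0.15,0,0,0],[0,0.19,0,0,0],[0,0.212,0,0,0],[0,0.219,0,0,0],[0,0.219,-0.01,0,0],[0,0.219,-0.02,0,0],[0,0.219,-0.028,0,0],[0,0.219,-0.033,0,0],[0,0.219,-0.035,0,0],[0,0.219,-0.035,0,0],[0,0.219,-0.035,0,0]]'
python3 -m handwheel '[[0,0,-0.001,0,0],[0,0,-0.002,0,0],[0,0,-0.002,0,0],[0,0,-0.002,0,0]]'
python3 -m handwheel '[[0,0,-0.001,0,0],[0,0,-0.002,0,0],[0,0,-0.002,0,0],[0,0,-0.002,0,0]]'
python3 -m handwheel '[[0,0,-0.001,0,0],[0,0,-0.002,0,0],[0,0,-0.002,0,0],[0,0,-0.002,0,0]]'
```

```text
t: 60.1
tcp_pos: [0.5739, -0.1753, 0.0384]
eef_rot: [-1.571, -0.0, -0.0]
contact_force: [1.0, -0.4, 0.5]
width: 0.0008
t: 60.5
tcp_pos: [0.5738, -0.1768, 0.0381]
eef_rot: [-1.57, 0.0, -0.0]
contact_force: [0.3, 3.8, 1.2]
width: 0.0006
t: 60.9
tcp_pos: [0.5736, -0.1771, 0.0381]
eef_rot: [-1.567, 0.001, -0.001]
contact_force: [-0.8, 9.0, 3.0]
width: 0.0003
t: 61.3
tcp_pos: [0.573, -0.1774, 0.0381]
eef_rot: [-1.565, 0.002, -0.001]
contact_force: [0.8, 15.7, 6.7]
width: 0.0005
```

```bash
python3 -m handwheel '[[0,0,0.02,0,0],[0,0,0.05,0,0],[0,-0.05,0.07,0,0],[0,-0.1,0.08,0,0],[0,-0.15,0.1,0,0],[0,-0.2,0.14,0,0],[-0.04,-0.2,0.19,0,0],[-0.08,-0.2,0.24,0,0],[-0.1,-0.2,0.29,0,0],[-0.1,-0.2,0.34,0,0],[-0.1,-0.2,0.39,0,0],[-0.1,-0.2,0.4,0,0],[-0.1,-0.2,0.4,0,0]]'
python3 - <<'E'
from h import *
ims={n:bot.snapshot(n) for n in("top","side")}; go(.42,-.292,.256,0)
R=lambda a:cv2.resize(a,(395,570),interpolation=2)
cv2.imwrite("pics/t13.png",np.hstack([R(ims["side"][210:370,250:375]),R(ims["top"][155:270,360:450])])); cv2.imwrite("pics/topF.png",ims["top"])
m=mask(ims["top"],"top","red",(340,150,470,280)); P=[]
c=box(.5735,-.2925,0); print(blobs(ims["top"],"top"))
ROI["top"]=(340,150,470,280); print(carrier({"top":ims["top"]},[.5735,-.2925,0]))
# bystanders unchanged?
d=cv2.absdiff(ims["top"],cv2.imread("pics/top0.png")).max(2); print("diff bystander region",(d[100:170,205:355]>40).sum())
E
```

```text
t: 62.6
tcp_pos: [0.4735, 0.2237, 0.2384]
eef_rot: [-1.569, -0.001, 0.005]
contact_force: [-0.2, -0.2, 0.6]
width: 0.0006
shift [ -55.4  -17.4 -511. ] turn 0.17 |q6 0.3 tcp [0.4739 0.2192 0.2381] ang 0.0029 F [ 0.4 -0.4 -0.1] w 0.001 t 62.7
[([387.0, 185.2], 214), ([431.2, 184.5], 93), ([433.7, 230.6], 135), ([388.9, 232.8], 223)]
(array([ 5.71845075e-01, -2.90043416e-01,  3.47244316e-05]), np.float64(1.0465706964043582))
diff bystander region 0
```

View pics/t13.png

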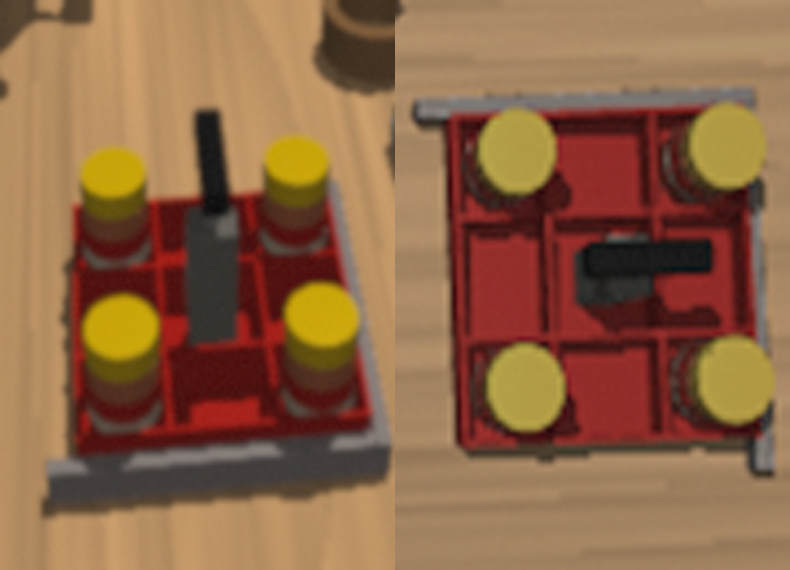

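```bash
python3 -c "
from cell import bot
print(bot.hand_in(), bot.state()['t'])"
```

```text
the job is handed in; nothing more can be done
the job is handed in; nothing more can be done
```

I did the whole job in the order asked and handed it in at about 63 s on the robot's clock, well under the 210 s limit. The hand-in gives no verdict.

- **Empty weight:** I lifted the empty carrier by the scale handle and held it still for over 2 s, with a wrist force of about 4.4–5 N. I then set it down in the same place.
- **Jars:** All four jars were on the bench. Each one now stands upright in its own corner cell.
- **Full weight:** I lifted the loaded carrier about 10 cm clear and held it still for over 2 s, at about 8–9 N.
- **Registering corner:** I set the carrier down about 12 mm short of both stops. I then pushed it home low down with closed fingers, toward one stop, then the other, then the first again.

**Last checks:**
- **Stops:** On each final push the tool stopped moving while the force rose (to about 21 N in x and 16 N in y), so both sides were against their stops. The last pictures show no gap at either stop, and the top-camera fit puts the carrier's yaw at about 0.
- **Jars and bystanders:** All four jars are standing. The bystander area I compared, around the carton and tape, matched the first picture exactly; I did not compare the scanner as closely.
- **Disagreement:** The top-camera fit puts the carrier 1–3 mm from where the pushes ended. That is about the calibration error, so I trusted the contact forces.
- **Knock:** I saw no sign of anything being knocked aside during the run.

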